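Tighten a pressure vessel's clamp screw with a click torque wrench

ROBOT

A 6-joint arm with a two-finger parallel gripper is mounted at the origin on the work surface. World frame = base frame: x ahead of the robot, y to its left, z up, the work surface at z = 0. Lengths are in m, angles in rad, forces in N, time in s.
With the tool pointing down it reaches from about 0.25 to 0.725 m from the base axis. Payload 4 kg.
Tool frame: the origin (TCP) lies at the very end of the fingers, on their centre line; the grasp point (between the pads) lies 19 mm behind it (bot.pinch_z is the distance from the TCP to the grasp point, in m); z points along the fingers, x is the direction in which the jaws open and shut, and the axes are right-handed (so a half turn about z gives the same grasp; the last joint's range is limited). The gripper opens to 85 mm and grips with 20 to 120 N. Pads are 22 mm wide; open, the fingers measure 114 mm over their backs; the gripper's body (76 mm by 85 mm) begins 54 mm behind the grasp point. The pads swing forward as they close: fully open they stand 13 mm farther back than shut.
Start: joints at [-1.121, 0.241, 0.005, 1.335, 0, 1.571], TCP at [0.217, -0.45, 0.231] pointing down, gripper open.
Joint ranges: [-2.72, 2.72], [-1.05, 1.87], [-1.09, 1.28], [-1.99, 2.15], [-1.42, 1.44], [-3.14, 3.14]. Speed limits (rad/s): [2.79, 2.79, 3.14, 3.14, 3.14, 3.14].

INTERFACE

Orientations are given as a unit quaternion [x, y, z, w].
In Python, from workcell import bot gives the robot as it stands. The module is installed in compiled form; this text tells all that it offers.
- The arm moves only by the shell command python3 -m inch 'ROWS'. ROWS is JSON, a list of rows, each a list of 7 numbers: the shift along the tool's x, y, z scaled (see below), then the turn, a rotation vector about the tool's x, y, z scaled (see below), then the gripper command: -1 is fully open, 1 is shut, values between are in proportion. In form: [[x, y, z, wx, wy, wz, gripper], ...]. A call has exactly 8 rows; each row shifts and turns the commanded pose from where the row before left it, along the tool's axes as they then stand; what a row does not reach is not made up. The controller multiplies each number of a shift by 2.5 cm and each number of a turn by 180 degrees. A row lasts 1/10 s, in which the tool goes at most 50 mm and 8.59 degrees, less where a joint would pass 70% of its speed; a pose out of reach is approached as far as the arm can. A call with a number of a shift or a turn outside -1 to 1 is refused whole. A call with a gripper value outside its range is refused whole. The fingers move at their own pace and stop on an object; the grip force is fixed at half the most. Time passes only in rows, so rows that do not move let the fingers close, or fill a call up. It gives the time, the measured TCP pose, the force and the opening at its end, in the units of the state.
- bot.get_obs(): the state, without advancing time (a new reading comes with each control period).
- bot.camera(name): name is "scene" or "side" or "wrist"; returns (picture, depth): 480x640x3 uint8, blue, green, red; 480x640 float32, m along the optical axis (not along the pixel's ray), 0 where there is no reading.
- bot.get_calibration(name): a dict with "vfov" (degrees; the focal length in pixels is half the picture's height over the tangent of half this angle, whatever the lens; pixels are square), "cx", "cy" (the principal point, pixels), "R" (3x3) and "t" (3): a world point X has camera coordinates R X + t. Camera axes: x right, y down, z forward; pixel columns grow to the right and rows downward; lengths in m; the calibration is good to about 2 mm. A picture is of the moment at which its call begins: read the wrist's pose just before it. get_calibration takes no time and is no camera call; for the wrist camera it gives the pose at the moment of the call.
- bot.job_done(): hands the job in, once; it reports no verdict.
The state is a dict: "clock": time; "joint_pos": joint angles; "joint_vel": joint speeds; "tau": joint torques, N m; "eef_pos": TCP position; "tool_rot": TCP orientation; "ft_force": force on the tool from outside, world axes, zero at the start; "ft_torque": the same for the moment, N m; "grip_width": finger opening in m.
Only numpy, scipy, OpenCV 4.12 (cv2) and the standard library are available. Lean on these libraries where they do the work, as an engineer would, in place of code of your own. Each camera call takes 0.05 s, during which the arm holds its last target.

TASK

Close the pressure vessel in the bench clamp: take the click torque wrench from the tray, fit its eye right down over the square-headed screw on top of the clamp and turn it clockwise until you feel the wrench break over with a click, then stop at once, before the handle slips on towards its end stop. Then ease off without loosening the screw, lift the wrench off and lay it flat in the tray again; do not disturb the spanner, the spare vessel or the beaker.

Things in the scene. Friction and masses are not known exactly. Their poses are not given: they have to be found in the camera images.
- wrench: the click torque wrench (229 mm, 0.39 kg), flat in the tray: black ribbed grip, a bar 110 long, 28 wide, 30 high with flat sides, then a 19 mm steel tube with a scale and a round eye, 49 mm across, with a square bush in it. Origin: under the middle of the grip on the flat underside; x along the wrench to the eye, z up. Tube from x = 55, eye axis at 135, tail end at -69, balance point at 43 mm.
- wrench_ring (a point): centre of the wrench's eye, at the underside of the square bush in it; axes as the wrench's. Bush 14 mm high, open right through, square hole 22.4 mm across flats, its sides square to x and y while the wrench is at rest.
- clamp: the bench clamp, fixed: aluminium base plate 130 x 140 mm, two steel columns 100 mm apart along y, a steel bridge 36 x 134 mm across them (top 118 mm above the bench, column nuts to 125 mm), a white pressure vessel under the bridge. Origin: centre of the underside, z up. The clamping screw stands on the bridge, on the origin's vertical axis.
- screw_seat (a point): foot of the screw's square head, on its upright axis, 126 mm above the bench, on a round collar 31 mm wide and 8 mm high where the wrench's bush rests when fully down; axes as the clamp's (they do not turn with the screw). Head 20 mm across flats (2.4 less than the bush), 12 mm high, plus a 4 mm chamfered top, turned up to 0.25 rad either way from the clamp's axes: feel or look for it.
- foot (a joint): travel of the screw's foot down onto the vessel's lid, m: 0.32 mm per rad of clockwise turn, too fine to steer by; the lid stops it hard at 0.256 mm. The screw turns against a drag of 0.3 to 0.6 N m and comes up hard 0.3 to 0.8 rad after its start; with the play (up to 0.26 rad) and the give of the hand, the click comes after 0.3 to 1.3 rad of turning. The drag holds it where it is left.
- plunger (a joint): travel of the click plunger inside the wrench's tube, m: 4 mm per rad that the handle slips on the bush; too fine to steer by. Turned clockwise it holds to 1.3 N m about the eye (push x distance + twist of the hand), then breaks over at once: the handle slips, resistance falls by a third in 0.04 rad, to a fifth at the end stop, 0.36 mm. Over 0.28 mm is pushed on past the click. It springs back.
- tray: white instrument tray, fixed, 310 mm (x) by 210 mm (y), floor 3 mm thick, lip 12 mm high; origin: centre of its underside. The torque wrench and a plain spanner lie in it side by side along its x axis, eye and ring to +x; which is on which side differs.
- spanner: a plain flat steel spanner, 190 mm long, 8 mm thick, a ring at one end and an open jaw at the other, in the tray beside the torque wrench: not for this job. Origin: middle of its underside, x to its ring.
- spare_vessel: a loose white pressure vessel with its lid, 65 mm across, 72 mm high; origin at the centre of its underside
- beaker: an empty glass beaker, 66 mm across, 85 mm high; origin at the centre of its underside

How it is judged:
By the outcome, as a careful person would: the job done as asked, in the order asked, and still so for the second after the job is handed in, with the robot touching nothing.
It also fails if it takes over 72 s, if anything falls off the work surface, if the arm or the gripper's body presses on something with over 40 N, if the wrist force passes 120 N, or if a joint passes its speed limit or range.

## Working session

There is one attempt and no reset: what is moved stays moved. The work goes in short steps, Python scripts to look and compute and a shell command to move; the robot and the scene stay as the last step left them, time stands still between calls to the robot, and variables do not carry over. Pictures are saved under pics/ and viewed, and the job is handed in when it is done.

```bash
mkdir -p pics; ls; python3 - <<'E'
from workcell import bot
import cv2,numpy as np
o=bot.get_obs(); print(o)
for n in ["scene","side","wrist"]:
    c=bot.get_calibration(n); print(n,c)
    p,d=bot.camera(n); cv2.imwrite(f"pics/{n}0.png",p); np.savez(f"{n}0.npz",p=p,d=d,R=c["R"],t=c["t"],v=c["vfov"],cx=c["cx"],cy=c["cy"])
E
```

```text
pics
{'clock': 0.0, 'joint_pos': array([-1.12099970e+00,  2.41428712e-01,  3.73310644e-03,  1.33519247e+00,
       -1.05485757e-05,  1.57081195e+00]), 'joint_vel': array([-0.00017946,  0.00014131, -0.00227882,  0.00023193,  0.00021356,
       -0.00040847]), 'tau': array([ 4.05838982e-04, -3.72320902e+01,  2.52405417e+01,  1.70229084e-02,
        1.12695411e-04,  1.28329893e-05]), 'eef_pos': array([ 0.21711649, -0.44970614,  0.23040848]), 'tool_rot': array([ 8.46984879e-01, -5.31615953e-01, -8.88651120e-04, -5.51521648e-04]), 'ft_force': array([0.1177101 , 0.53929383, 0.50919422]), 'ft_torque': array([0.03351249, 0.04096547, 0.01127004]), 'grip_width': 0.08538506380754156}
scene {'vfov': 47.640073575386474, 'cx': 321.6935744638266, 'cy': 241.94589489134006, 'R': array([[ 0.75672138,  0.65370092,  0.00691854],
       [ 0.56285107, -0.64609794, -0.5155154 ],
       [-0.33252284,  0.39399563, -0.85685238]]), 't': array([-0.44463125, -0.27499696,  1.31958971])}
side {'vfov': 55.07715321311073, 'cx': 311.07608962581486, 'cy': 239.48155894067023, 'R': array([[-0.98079117, -0.19478613,  0.01034657],
       [-0.13139782,  0.62055304, -0.77307731],
       [ 0.14416415, -0.75958692, -0.63422742]]), 't': array([0.59816716, 0.17362388, 0.92614768])}
wrist {'vfov': 66.47113179454827, 'cx': 323.57701429637376, 'cy': 235.42134567296165, 'R': array([[ 0.43459464, -0.90062471, -0.00161951],
       [-0.85208998, -0.41175532,  0.32311023],
       [-0.2916679 , -0.13904201, -0.94635995]]), 't': array([-0.49859731, -0.04072866,  0.3824726 ])}
```

View pics/scene0.png

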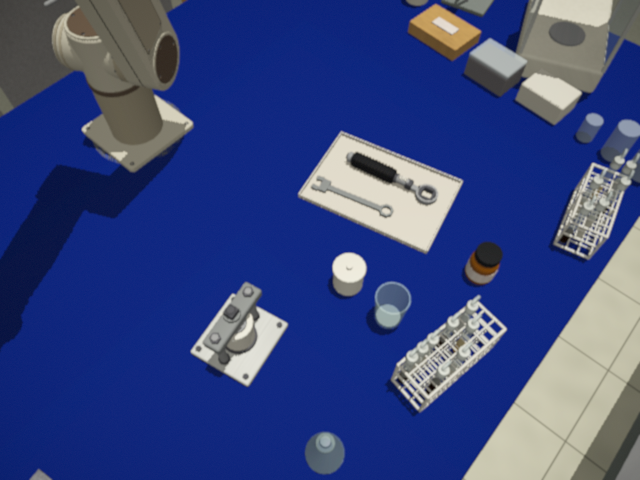

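View pics/side0.png

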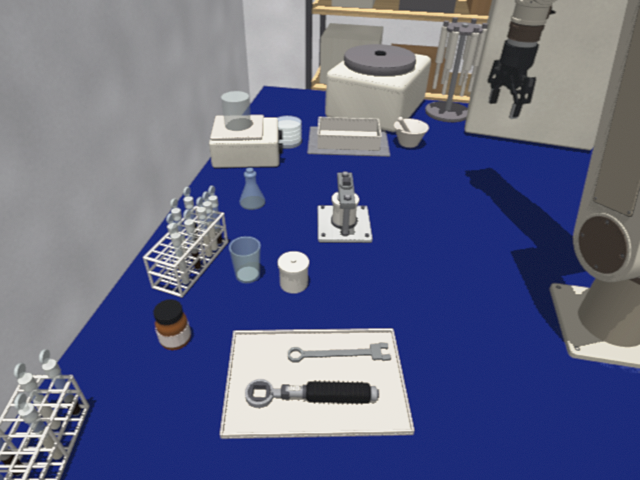

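View pics/wrist0.png

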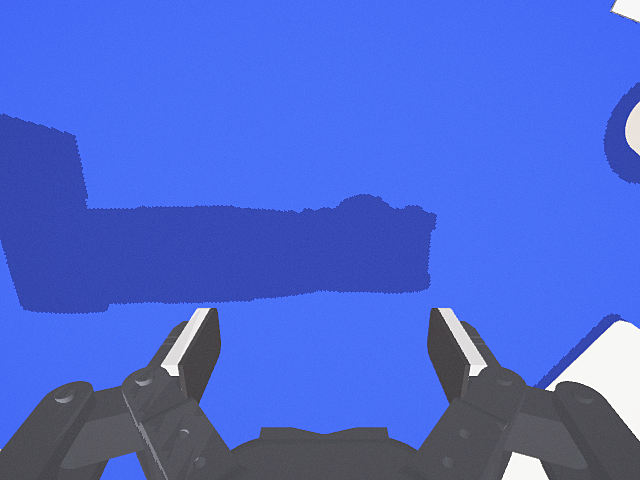

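The scene view shows the wrench at the far side of the tray (grip (372,167), eye (427,194)), the spanner at (355,197), the vessel at (349,273), the beaker at (392,303) and the clamp bridge at (235,318). Now I'll turn these into world positions.

```bash
cat > h.py <<'E'
import numpy as np,cv2
from scipy.spatial.transform import Rotation as Ro
def load(n):
    return np.load(n+".npz")
def cloud(z):
    d=z["d"]; h,w=d.shape; f=h/2/np.tan(np.radians(float(z["v"]))/2)
    u,v=np.meshgrid(np.arange(w),np.arange(h))
    c=np.stack([(u-z["cx"])/f*d,(v-z["cy"])/f*d,d],-1)
    return (c-z["t"])@z["R"]   # R^T (c-t)
def proj(z,X):
    f=240/np.tan(np.radians(float(z["v"]))/2); c=z["R"]@np.asarray(X)+z["t"]
    return [c[0]/c[2]*f+float(z["cx"]),c[1]/c[2]*f+float(z["cy"])]
def grab(bot,n,tag):
    c=bot.get_calibration(n); p,d=bot.camera(n); cv2.imwrite(f"pics/{tag}.png",p)
    np.savez(tag+".npz",p=p,d=d,R=c["R"],t=c["t"],v=c["vfov"],cx=c["cx"],cy=c["cy"])
    return load(tag)
E
python3 - <<'E'
from h import *
np.set_printoptions(precision=4,suppress=True)
for n in ["scene0","side0"]:
    z=load(n);P=cloud(z);p=z["p"].astype(int)
    print(n)
    # tray region: points height 1mm..; white
    m=(z["d"]>0)
    X=P.reshape(-1,3)
    pts={"scene0":dict(grip=(372,167),eye=(427,194),van=(349,265),beak=(390,310),bridgeA=(247,292),bridgeB=(216,338),screw=(232,311)),
     "side0":dict(grip=(342,391),eye=(259,391),van=(293,262),beak=(246,270),screw=(345,178))}[n]
    for k,(u,v) in pts.items(): print(k,P[v,u])
    # dark grip
    g=(p.max(-1)<45)&m&(P[...,2]>.01)&(P[...,2]<.06)
    q=P[g]; 
    print("dark",len(q),q[:,:].min(0),q.max(0),np.median(q,0))
    for lo,hi,nm in[(.112,.1225,"bridge"),(.1225,.16,"top")]:
        g=m&(P[...,2]>lo)&(P[...,2]<hi)&(abs(P[...,0]-P[pts["screw"][1],pts["screw"][0]][0])<.12)&(abs(P[...,1]-P[pts["screw"][1],pts["screw"][0]][1])<.1)
        q=P[g];print(nm,len(q),np.median(q,0),q.min(0),q.max(0))
E
```

```text
scene0
grip [0.513  0.2596 0.0293]
eye [0.6423 0.2985 0.0027]
van [0.6469 0.011  0.073 ]
beak [0.751  0.0169 0.0049]
bridgeA [ 0.5616 -0.1726  0.1249]
bridgeB [ 0.5834 -0.2677  0.1265]
screw [ 0.5747 -0.219   0.1416]
dark 647 [ 0.4602 -0.089   0.0102] [0.9376 0.3823 0.0597] [0.5209 0.2603 0.0307]
bridge 1103 [ 0.5735 -0.232   0.1182] [ 0.5414 -0.2862  0.112 ] [ 0.5985 -0.1502  0.1225]
top 415 [ 0.5736 -0.2219  0.1269] [ 0.55   -0.2777  0.1226] [ 0.5884 -0.1604  0.1456]
side0
grip [0.503  0.2743 0.0311]
eye [0.6456 0.2853 0.003 ]
van [0.6457 0.0175 0.068 ]
beak [0.745  0.0343 0.0413]
screw [ 0.573  -0.2171  0.1404]
dark 1301 [ 0.4566 -0.5773  0.0101] [0.9587 0.4975 0.0597] [0.5192 0.2769 0.0313]
bridge 322 [ 0.5661 -0.1948  0.1171] [ 0.5401 -0.2831  0.1122] [ 0.5973 -0.1474  0.1225]
top 151 [ 0.5678 -0.2105  0.1264] [ 0.5506 -0.2719  0.1226] [ 0.5836 -0.1594  0.1423]
```

```bash
python3 - <<'E'
from h import *
np.set_printoptions(precision=4,suppress=True)
z=load("wrist0");C=-z["R"].T@z["t"]
Rt=Ro.from_quat([8.46984879e-01, -5.31615953e-01, -8.88651120e-04, -5.51521648e-04])
p=np.array([ 0.21711649, -0.44970614,  0.23040848])
print(C,"cam in tool",Rt.inv().apply(C-p),"axes in tool",(z["R"]@Rt.as_matrix()))
P=cloud(z)
print(P[240,320],Rt.inv().apply(P[240,320]-p))
# tray wrench axis in scene0 & side0 : grip top pts & eye rim
for n in["scene0","side0"]:
    z=load(n);P=cloud(z)
    m=(abs(P[...,0]-.58)<.16)&(abs(P[...,1]-.265)<.1)&(z["d"]>0)
    g=m&(P[...,2]>.008); q=P[g]
    print(n,"tray lip", [ (np.percentile(P[m&(P[...,2]>.001)][:,i],[0.5,99.5])) for i in (0,1)])
    for x0 in np.arange(.43,.7,.02):
        s=q[(q[:,0]>x0)&(q[:,0]<x0+.02)&(q[:,2]>.012)]
        if len(s): print(round(x0,2),len(s),s[:,1].min(),s[:,1].max(),np.percentile(s[:,2],90))
E
```

```text
[ 0.2935 -0.4126  0.3743] cam in tool [-0.0005 -0.0849 -0.1439] axes in tool [[ 1.      0.0002 -0.0005]
 [-0.0003  0.9464 -0.3231]
 [ 0.0004  0.3231  0.9464]]
[ 0.1722 -0.4662  0.0013] [-0.0042  0.0477  0.2292]
scene0 tray lip [array([0.422 , 0.7373]), array([0.166 , 0.3634])]
0.43 38 0.16719837576122523 0.32236340710432126 0.02996246762146187
0.45 114 0.16592741503581418 0.32684997984402464 0.03447786715351775
0.47 144 0.16666823225602895 0.328950765485249 0.035156964546230816
0.49 137 0.16827494030635434 0.33430591150322375 0.03525702406128827
0.51 148 0.17167555300356907 0.3416963282845779 0.03501837735526263
0.53 149 0.1747291395232136 0.3452189029627564 0.035488460365734276
0.55 148 0.18083439779410038 0.35084049606216144 0.03373540641145046
0.57 98 0.18650385236291106 0.35291327960043034 0.029551150688772735
0.59 121 0.18126848365407425 0.3574962514601492 0.028605849256918434
0.61 99 0.18720442032525847 0.3626126487275886 0.019837133544725154
0.63 122 0.2657062093535975 0.3644410491750009 0.01921023542182715
0.65 101 0.26849946430571403 0.3150381585620523 0.01956112022975382
0.
[... 449 characters left out ...]
797 0.033858857420411975
0.51 260 0.17448933686342594 0.34279132031234566 0.03400380749017501
0.53 254 0.2600634246074121 0.34638523483618 0.03405382257697871
0.55 212 0.26405320774872193 0.35085947650050014 0.033310058706586314
0.57 144 0.19364332761774 0.35659115235100475 0.02859867140059453
0.59 160 0.18668038468520579 0.361324941859822 0.02687439731563658
0.61 178 0.20171332775021644 0.3646675781612384 0.01828683335959681
0.63 193 0.26756945842479857 0.3190175628479992 0.01811281234183061
0.65 166 0.2710234694334088 0.3159725450325659 0.018011842098024172
0.67 20 0.16553451739974412 0.3642813486418541 0.01359846894843572
0.69 31 0.16755789072324917 0.3350794413925717 0.013853755837758733
```

```bash
python3 -m inch '[[0,0,0,0,0,-0.0475,-1],[0,0,0,0,0,-0.0475,-1],[0,0,0,0,0,-0.0475,-1],[0,0,0,0,0,-0.0475,-1],[0,0,0,0,0,-0.0475,-1],[0,0,0,0,0,-0.0475,-1],[0,0,0,0,0,-0.0475,-1],[0,0,0,0,0,-0.0475,-1]]'; python3 -c "
from workcell import bot
print(bot.get_obs()['joint_pos'])"
```

```text
clock: 0.95
eef_pos: [0.2173, -0.45, 0.2309]
tool_rot: [0.999, 0.039, -0.0, -0.0]
ft_force: [-0.4, -0.0, 0.6]
grip_width: 0.0855
[-1.12096166e+00  2.40953804e-01  4.41899166e-03  1.33516342e+00
 -2.69717464e-05  3.70844641e-01]
```

```bash
cat >> h.py <<'E'
def plan(pos,yaw,n,bot,nrot=None,frac=1):
    """rows to TCP pos, tool x yaw (rad, world), pointing down"""
    nrot=nrot or n
    o=bot.get_obs(); p=o["eef_pos"]; R=Ro.from_quat(o["tool_rot"]).as_matrix()
    y0=np.arctan2(R[1,0],R[0,0]); dy=(yaw-y0+np.pi)%(2*np.pi)-np.pi
    d=(np.asarray(pos)-p)/n; y=y0
    print("from",p.round(4),"yaw",round(y0,4),"tilt",R[:,2].round(4),"dyaw",round(dy,4))
    for i in range(n):
        x=np.array([np.cos(y),np.sin(y),0]);yy=np.array([np.sin(y),-np.cos(y),0])
        s=[d@x/.025,d@yy/.025,-d[2]/.025]
        w=-dy/nrot/np.pi if i<nrot else 0
        y+=dy/nrot if i<nrot else 0
        print("[%.3f,%.3f,%.3f,0,0,%.4f]"%(*s,w),end=",\n" if i%8==7 else ",")
    print()
E
python3 - <<'E'
from h import *
from workcell import bot
plan([.556,-.22,.30],1.57+.22,16,bot,12)
E
```

```text
from [ 0.2173 -0.45    0.2309] yaw 0.079 tilt [-4.e-04  8.e-04 -1.e+00] dyaw 1.711
[0.890,-0.506,-0.173,0,0,-0.0454],[0.952,-0.375,-0.173,0,0,-0.0454],[0.996,-0.236,-0.173,0,0,-0.0454],[1.019,-0.092,-0.173,0,0,-0.0454],[1.022,0.054,-0.173,0,0,-0.0454],[1.004,0.199,-0.173,0,0,-0.0454],[0.966,0.339,-0.173,0,0,-0.0454],[0.908,0.473,-0.173,0,0,-0.0454],
[0.831,0.597,-0.173,0,0,-0.0454],[0.738,0.709,-0.173,0,0,-0.0454],[0.630,0.807,-0.173,0,0,-0.0454],[0.509,0.888,-0.173,0,0,-0.0454],[0.377,0.952,-0.173,0,0,0.0000],[0.377,0.952,-0.173,0,0,0.0000],[0.377,0.952,-0.173,0,0,0.0000],[0.377,0.952,-0.173,0,0,0.0000],
```

```bash
python3 -m inch '[[0.89,-0.5,-0.17,0,0,-0.0455,-1],[0.95,-0.38,-0.17,0,0,-0.0455,-1],[1,-0.24,-0.17,0,0,-0.0455,-1],[1,-0.09,-0.17,0,0,-0.0455,-1],[1,0.05,-0.17,0,0,-0.0455,-1],[1,0.2,-0.17,0,0,-0.0455,-1],[0.97,0.34,-0.17,0,0,-0.0455,-1],[0.91,0.47,-0.17,0,0,-0.0455,-1]]'
python3 -m inch '[[0.83,0.6,-0.17,0,0,-0.0455,-1],[0.74,0.71,-0.17,0,0,-0.0455,-1],[0.63,0.8,-0.17,0,0,-0.0455,-1],[0.51,0.89,-0.17,0,0,-0.0455,-1],[0.38,0.95,-0.17,0,0,0,-1],[0.38,0.95,-0.17,0,0,0,-1],[0.38,0.95,-0.17,0,0,0,-1],[0.38,0.95,-0.17,0,0,0,-1]]'
python3 - <<'E'
from h import *
from workcell import bot
grab(bot,"wrist","w1"); o=bot.get_obs(); print(o["eef_pos"],o["tool_rot"],o["joint_vel"].round(3))
E
```

```text
clock: 1.75
eef_pos: [0.387, -0.3357, 0.2651]
tool_rot: [0.819, 0.574, -0.0, -0.0]
ft_force: [-0.3, -1.3, -0.7]
grip_width: 0.0856
clock: 2.55
eef_pos: [0.5564, -0.2208, 0.299]
tool_rot: [0.626, 0.78, -0.0, -0.0]
ft_force: [0.6, 0.5, 1.0]
grip_width: 0.0854
[ 0.55954297 -0.21835876  0.29901833] [6.24886884e-01 7.80714015e-01 1.39957109e-03 2.22812087e-04] [-0.032 -0.03  -0.075 -0.013 -0.019 -0.066]
```

View pics/w1.png

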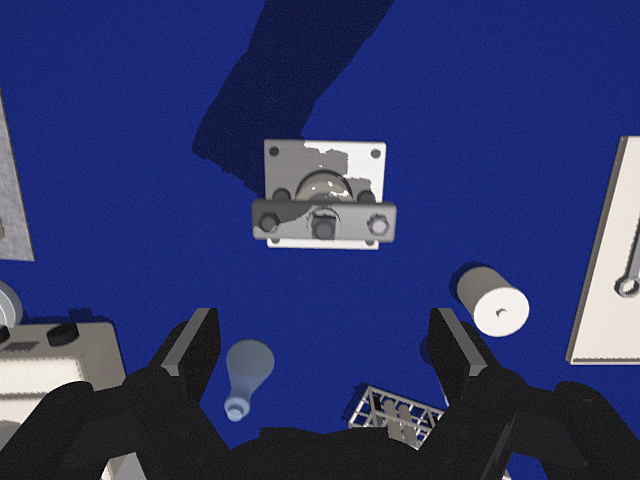

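```bash
python3 - <<'E'
from h import *
from workcell import bot
np.set_printoptions(precision=4,suppress=True)
z=grab(bot,"wrist","w2"); o=bot.get_obs(); print(o["eef_pos"],o["tool_rot"],o["joint_vel"].round(3))
p=z["p"][170:270,240:410]; q=cv2.convertScaleAbs(p,alpha=2.5,beta=10)
cv2.imwrite("pics/w2z.png",cv2.resize(q,None,fx=4.5,fy=4.5,interpolation=cv2.INTER_CUBIC))
P=cloud(z)
for lo,hi in[(.110,.1215),(.1215,.1275),(.138,.147)]:
    m=(z["d"]>0)&(P[...,2]>lo)&(P[...,2]<hi)&(abs(P[...,0]-.575)<.08)&(abs(P[...,1]+.22)<.09)
    X=P[m]; v,u=np.nonzero(m)
    r=cv2.minAreaRect(X[:,:2].astype(np.float32)*1000); print(lo,len(X),r,np.median(X,0),u.min(),u.max(),v.min(),v.max())
E
```

```text
[ 0.558  -0.2196  0.2987] [ 0.6248  0.7808  0.0004 -0.0001] [-0.041 -0.024 -0.051  0.002 -0.03  -0.023]
0.11 3916 ((571.060791015625, -217.34130859375), (36.49331283569336, 134.07528686523438), 11.077193260192871) [ 0.5676 -0.2215  0.1192] 248 394 194 235
0.1215 901 ((570.6725463867188, -216.45355224609375), (30.542980194091797, 121.09019470214844), 15.012964248657227) [ 0.5681 -0.2196  0.1254] 255 388 201 235
0.138 514 ((571.0632934570312, -217.36636352539062), (20.40135955810547, 19.846378326416016), 8.08004093170166) [ 0.5697 -0.2177  0.1414] 309 333 211 235
```

View pics/w2z.png

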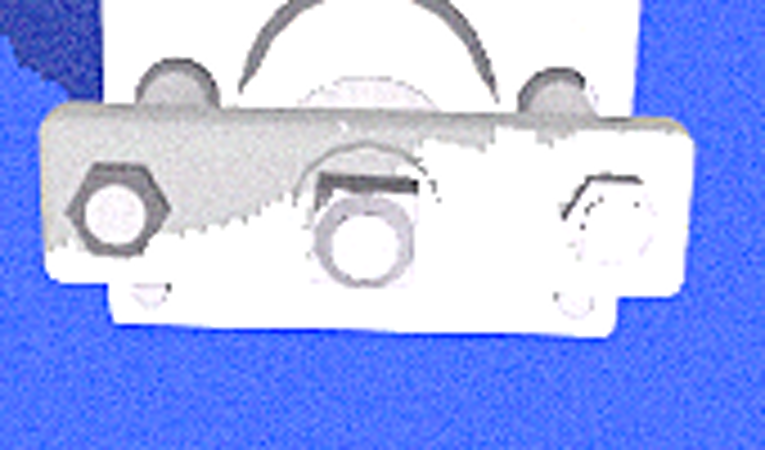

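```bash
cat >> h.py <<'E'
def rects(z,bands,c,r):
    P=cloud(z)
    for lo,hi in bands:
        m=(z["d"]>0)&(P[...,2]>lo)&(P[...,2]<hi)&(abs(P[...,0]-c[0])<r)&(abs(P[...,1]-c[1])<r)
        X=P[m]; print(lo,hi,len(X),[np.round(a,1) for a in cv2.minAreaRect(X[:,:2].astype(np.float32)*1000)],np.round((np.percentile(X[:,:2],1,0)+np.percentile(X[:,:2],99,0))/2,4))
E
python3 - <<'E'
from h import *
from workcell import bot
for i in range(3):
    o=bot.get_obs(); z=grab(bot,"wrist","w3%d"%i); print(o["clock"],o["eef_pos"].round(4),o["tool_rot"].round(4),o["joint_vel"].round(3))
    rects(z,[(.11,.1215),(.1285,.147),(.1365,.147),(.1395,.147)],(.571,-.217),.075)
plan([.62-.018,.285,.178],1.57+.14,24,bot,8)
E
```

```text
2.65 [ 0.558  -0.2196  0.2987] [ 6.248e-01  7.808e-01  4.000e-04 -1.000e-04] [-0.041 -0.024 -0.051  0.002 -0.03  -0.023]
0.11 0.1215 3922 [array([ 571.1, -217.3]), array([ 37., 134.]), np.float64(11.3)] [ 0.5699 -0.2176]
0.1285 0.147 597 [array([ 569.2, -217.5]), array([24.2, 26.9]), np.float64(9.5)] [ 0.5707 -0.2175]
0.1365 0.147 529 [array([ 571.1, -217.3]), array([20.6, 20. ]), np.float64(8.6)] [ 0.5708 -0.2175]
0.1395 0.147 423 [array([ 570.9, -217.4]), array([20.1, 19.7]), np.float64(8.5)] [ 0.5712 -0.2174]
2.7 [ 0.5566 -0.2205  0.2985] [ 6.253e-01  7.804e-01 -2.000e-04 -4.000e-04] [-0.03  -0.021 -0.033  0.003 -0.011 -0.005]
0.11 0.1215 3886 [array([ 571.1, -217.4]), array([ 36.8, 134.1]), np.float64(11.2)] [ 0.5698 -0.2176]
0.1285 0.147 594 [array([ 577.1, -230. ]), array([27.6, 56.1]), np.float64(27.6)] [ 0.5706 -0.2178]
0.1365 0.147 522 [array([ 571. , -217.4]), array([20.7, 19.9]), np.float64(8.6)] [ 0.571  -0.2174]
0.1395 0.147 425 [array([ 570.9, -217.4]), array([20.3, 19.9]), np.float64(8.0)] [ 0.5709 -0.2175]
2.75 [ 0.5558 -0.2212  0.2985] [ 6.258e-01  7.800e-01 -4.000e-
[... 593 characters left out ...]
201,0,0,0.0031],[0.813,0.242,0.201,0,0,0.0031],[0.815,0.234,0.201,0,0,0.0031],[0.817,0.226,0.201,0,0,0.0031],[0.819,0.218,0.201,0,0,0.0031],[0.821,0.210,0.201,0,0,0.0031],[0.823,0.202,0.201,0,0,0.0031],
[0.825,0.194,0.201,0,0,0.0000],[0.825,0.194,0.201,0,0,0.0000],[0.825,0.194,0.201,0,0,0.0000],[0.825,0.194,0.201,0,0,0.0000],[0.825,0.194,0.201,0,0,0.0000],[0.825,0.194,0.201,0,0,0.0000],[0.825,0.194,0.201,0,0,0.0000],[0.825,0.194,0.201,0,0,0.0000],
[0.825,0.194,0.201,0,0,0.0000],[0.825,0.194,0.201,0,0,0.0000],[0.825,0.194,0.201,0,0,0.0000],[0.825,0.194,0.201,0,0,0.0000],[0.825,0.194,0.201,0,0,0.0000],[0.825,0.194,0.201,0,0,0.0000],[0.825,0.194,0.201,0,0,0.0000],[0.825,0.194,0.201,0,0,0.0000],
```

```bash
python3 -m inch '[[0.82,0.24,0.16,0,0,0.003,-1],[0.82,0.24,0.16,0,0,0.003,-1],[0.82,0.22,0.16,0,0,0.003,-1],[0.82,0.22,0.16,0,0,0.003,-1],[0.82,0.2,0.16,0,0,0.003,-1],[0.82,0.2,0.16,0,0,0.003,-1],[0.83,0.18,0.16,0,0,0.003,-1],[0.83,0.18,0.16,0,0,0.003,-1]]'
python3 -m inch '[[0.83,0.18,0.16,0,0,0,-1],[0.83,0.18,0.16,0,0,0,-1],[0.83,0.18,0.16,0,0,0,-1],[0.83,0.18,0.16,0,0,0,-1],[0.83,0.18,0.16,0,0,0,-1],[0.83,0.18,0.16,0,0,0,-1],[0.83,0.18,0.16,0,0,0,-1],[0.83,0.18,0.16,0,0,0,-1]]'
python3 -m inch '[[0.83,0.18,0.16,0,0,0,-1],[0.83,0.18,0.16,0,0,0,-1],[0.83,0.18,0.16,0,0,0,-1],[0.83,0.18,0.16,0,0,0,-1],[0.83,0.18,0.16,0,0,0,-1],[0.83,0.18,0.16,0,0,0,-1],[0.8,0.18,0.16,0,0,0,-1],[0.5,0.18,0.16,0,0,0,-1]]'
python3 - <<'E'
from h import *
from workcell import bot
for i in range(3):
    o=bot.get_obs(); z=grab(bot,"wrist","t%d"%i); print(o["clock"],o["eef_pos"].round(4),o["tool_rot"].round(4),o["joint_vel"].round(3))
E
```

```text
clock: 3.6
eef_pos: [0.5659, -0.0524, 0.2672]
tool_rot: [0.656, 0.755, -0.0, -0.0]
ft_force: [-0.0, 0.5, -0.7]
grip_width: 0.0855
clock: 4.4
eef_pos: [0.5785, 0.1168, 0.2352]
tool_rot: [0.656, 0.755, -0.0, -0.0]
ft_force: [0.1, -0.6, 0.1]
grip_width: 0.0853
clock: 5.2
eef_pos: [0.5924, 0.2785, 0.203]
tool_rot: [0.655, 0.755, -0.0, -0.0]
ft_force: [0.0, -0.2, -0.7]
grip_width: 0.0855
5.2 [0.5924 0.2785 0.203 ] [ 6.552e-01  7.554e-01 -1.000e-04 -1.000e-04] [ 0.156  0.188  0.212  0.022 -0.011  0.155]
5.25 [0.5923 0.2802 0.2019] [ 6.546e-01  7.560e-01 -1.000e-04 -6.000e-04] [-0.022 -0.016 -0.036  0.011 -0.011 -0.035]
5.3 [0.5922 0.2789 0.2021] [ 6.546e-01  7.560e-01 -6.000e-04 -3.000e-04] [-0.026 -0.021 -0.013  0.014 -0.017 -0.012]
```

View pics/t2.png

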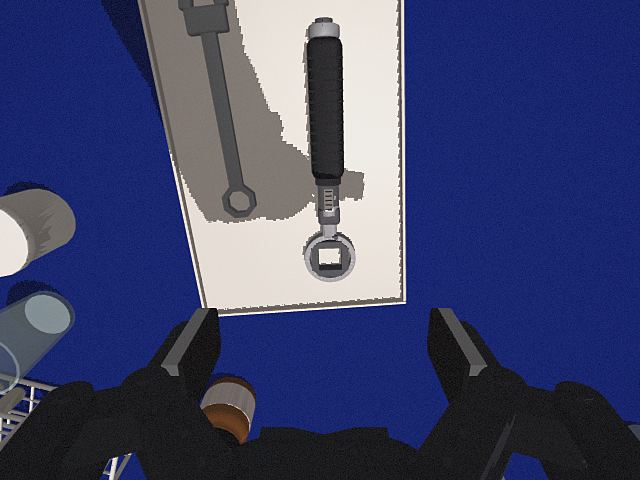

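The wrist view shows the wrench: its grip from (323,38) to (328,180), its eye with the square hole at (330,258). The spanner is to its left, with its ring at (240,201).

```bash
python3 - <<'E'
from h import *
np.set_printoptions(precision=4,suppress=True)
for t in["t1","t2"]:
    z=load(t);P=cloud(z);p=z["p"].astype(int);H=P[...,2]
    m=(z["d"]>0)&(abs(P[...,0]-.57)<.14)&(P[...,1]>.22)&(P[...,1]<.35)
    print(t,"eye P",P[258,309],P[258,350],"hole",P[258,330])
    u,v=np.meshgrid(np.arange(640),np.arange(480))
    e=m&(H>.0135)&(H<.025)&(np.hypot(u-330,v-258)<34)
    X=P[e];r=cv2.minEnclosingCircle(X[:,:2].astype(np.float32)*1000);print("eye circ",r,np.percentile(X[:,2],[5,25,50,75,95]))
    # hole: floor pixels inside
    h=m&(H<.0075)&(np.hypot(u-330,v-258)<16); print("hole floor",h.sum(),P[h][:,:2].mean(0),cv2.minAreaRect(P[h][:,:2].astype(np.float32)*1000))
    g=m&(p.max(-1)<60)&(H>.025)&(H<.04)&(u>295)&(u<355)&(v<190)
    X=P[g];rr=cv2.minAreaRect(X[:,:2].astype(np.float32)*1000);print("grip",len(X),rr,np.percentile(X[:,2],[5,50,95]))
    c=X[:,:2].mean(0);w,V=np.linalg.eigh(np.cov((X[:,:2]-c).T));print("c",c,"dir",np.degrees(np.arctan2(V[1,1],V[0,1])))
    f=m&(H<.008)&(H>-.01)&(v<300)&(u>350)&(u<380);print("floor z",np.median(H[f]))
E
```

```text
t1 eye P [0.6528 0.2752 0.0043] [0.6415 0.3142 0.0179] hole [0.6494 0.2961 0.0054]
eye circ ((640.1611328125, 293.0950622558594), 29.922134399414062) [0.016  0.0175 0.0182 0.0188 0.0196]
hole floor 380 [0.6479 0.2941] ((648.014404296875, 293.8583068847656), (18.12625503540039, 22.14545440673828), 8.841009140014648)
grip 4877 ((508.0891418457031, 269.25018310546875), (129.4134979248047, 27.606136322021484), 9.905195236206055) [0.03   0.0339 0.0353]
c [0.5104 0.2697] dir -169.937259779025
floor z 0.004357994545450996
t2 eye P [0.6471 0.2734 0.0176] [0.6446 0.3137 0.0099] hole [0.6496 0.2945 0.0044]
eye circ ((639.881103515625, 292.1727294921875), 30.003602981567383) [0.0159 0.0175 0.0182 0.0188 0.0197]
hole floor 371 [0.6483 0.294 ] ((647.8452758789062, 294.0105285644531), (17.66176986694336, 22.26279640197754), 10.169166564941406)
grip 4849 ((508.3172912597656, 269.232177734375), (129.49453735351562, 27.56449317932129), 9.897513389587402) [0.0302 0.0339 0.0353]
c [0.5106 0.2696] dir -169.97525614584666
floor z 0.004377545525700672
```

```bash
python3 - <<'E'
from h import *
np.set_printoptions(precision=4,suppress=True)
for t in["t1","t2"]:
    z=load(t);P=cloud(z);p=z["p"].astype(int);H=P[...,2]
    u,v=np.meshgrid(np.arange(640),np.arange(480))
    e=(z["d"]>0)&(H>.0155)&(H<.022)&(np.hypot(u-330,v-258)<34)
    X=P[e];d=np.array([np.cos(.1737),np.sin(.1737)]);n=np.array([-d[1],d[0]])
    c0=np.array([.6455,.2925])
    a=(X[:,:2]-c0)@d;b=(X[:,:2]-c0)@n
    k=a>-.016
    print(t,cv2.minEnclosingCircle(X[k][:,:2].astype(np.float32)*1000),"far",np.percentile(a,99.5),"lat",np.percentile(b,[.5,99.5]))
    # grip: lateral & ends
    g=(z["d"]>0)&(H>.025)&(H<.04)&(u>295)&(u<355)&(v<190)
    X=P[g];a=(X[:,:2]-c0)@d;b=(X[:,:2]-c0)@n
    print("grip a",np.percentile(a,[.2,99.8]),"lat",np.percentile(b,[.5,99.5]))
    for lo in np.arange(-.21,-.06,.01):
        k=(a>lo)&(a<lo+.01); print(round(lo,3),np.percentile(b[k],[2,98]).round(4),np.percentile(X[k][:,2],[50,90]).round(4),np.median(p[g][k]).round(0)) if k.sum()>10 else 0
E
```

```text
t1 ((645.0882568359375, 293.57366943359375), 25.087703704833984) far 0.02365338083790607 lat [-0.0229  0.025 ]
grip a [-0.2033 -0.0709] lat [-0.0128  0.0148]
-0.21 [-0.0052  0.0058] [0.0259 0.027 ] 84.0
-0.2 [-0.0089  0.0112] [0.0298 0.0317] 148.0
-0.19 [-0.0117  0.014 ] [0.0332 0.0346] 41.0
-0.18 [-0.0125  0.0145] [0.0337 0.035 ] 44.0
-0.17 [-0.0123  0.0143] [0.034  0.0351] 44.0
-0.16 [-0.0124  0.0143] [0.034  0.0351] 44.0
-0.15 [-0.0124  0.0142] [0.034  0.0352] 44.0
-0.14 [-0.0123  0.0148] [0.034 0.035] 44.0
-0.13 [-0.0124  0.0146] [0.0341 0.0351] 44.0
-0.12 [-0.0122  0.0143] [0.0341 0.035 ] 44.0
-0.11 [-0.0125  0.0143] [0.0341 0.0352] 44.0
-0.1 [-0.0121  0.0142] [0.0341 0.0352] 44.0
-0.09 [-0.0117  0.0139] [0.0336 0.0349] 36.0
-0.08 [-0.0084  0.0107] [0.029  0.0309] 52.0
t2 ((645.1103515625, 293.4966735839844), 25.010025024414062) far 0.023404976642815746 lat [-0.0229  0.0253]
grip a [-0.2037 -0.0712] lat [-0.0128  0.0148]
-0.21 [-0.0031  0.0053] [0.0263 0.0285] 83.0
-0.2 [-0.0095  0.0112] [0.0299 0.0315] 148.0
-0.19 [-0.0116  0.014 ] [0.0332 0.0347] 41.0
-0.18 [-0.0125  0.0146] [0.0338 0.0349] 44.0
-0.17 [-0.0121  0.0144] [0.0339 0.035 ] 44.0
-0.16 [-0.0125  0.0144] [0.034  0.0351] 44.0
-0.15 [-0.0123  0.0143] [0.0339 0.035 ] 44.0
-0.14 [-0.0122  0.0142] [0.034  0.0351] 44.0
-0.13 [-0.0124  0.0147] [0.034  0.0351] 44.0
-0.12 [-0.0122  0.0145] [0.0342 0.0351] 44.0
-0.11 [-0.0124  0.0144] [0.0341 0.0351] 44.0
-0.1 [-0.0122  0.0144] [0.0341 0.0352] 44.0
-0.09 [-0.0115  0.0134] [0.0335 0.0349] 35.0
-0.08 [-0.0084  0.01  ] [0.0289 0.031 ] 51.0
```

```bash
python3 - <<'E'
from h import *
from workcell import bot
plan([.5318,.2737,.075],1.7445,7,bot)
E
```

```text
from [0.5923 0.2779 0.2026] yaw 1.7134 tilt [-0.0011 -0.001  -1.    ] dyaw 0.0311
[0.025,-0.345,0.729,0,0,-0.0014],[0.027,-0.345,0.729,0,0,-0.0014],[0.028,-0.345,0.729,0,0,-0.0014],[0.030,-0.345,0.729,0,0,-0.0014],[0.031,-0.345,0.729,0,0,-0.0014],[0.033,-0.345,0.729,0,0,-0.0014],[0.035,-0.345,0.729,0,0,-0.0014],
```

```bash
python3 -m inch '[[0.03,-0.345,0.73,0,0,-0.0014,-0.2],[0.03,-0.345,0.73,0,0,-0.0014,-0.2],[0.03,-0.345,0.73,0,0,-0.0014,-0.2],[0.03,-0.345,0.73,0,0,-0.0014,-0.2],[0.03,-0.345,0.73,0,0,-0.0014,-0.2],[0.03,-0.345,0.73,0,0,-0.0014,-0.2],[0.03,-0.345,0.73,0,0,-0.0014,-0.2],[0,0,0,0,0,0,-0.2]]'
python3 - <<'E'
from h import *
from workcell import bot
print(bot.get_obs()["joint_vel"].round(3))
plan([.5318,.2737,.0075],1.7445,6,bot)
E
```

```text
clock: 6.15
eef_pos: [0.5293, 0.2714, 0.0732]
tool_rot: [0.644, 0.765, -0.003, -0.001]
ft_force: [-0.2, 0.1, 0.2]
grip_width: 0.0516
[-0.003 -0.014  0.079  0.031 -0.003  0.001]
from [0.5293 0.2714 0.0732] yaw 1.7426 tilt [-0.0057 -0.0033 -1.    ] dyaw 0.0019
[0.012,0.019,0.438,0,0,-0.0001],[0.012,0.019,0.438,0,0,-0.0001],[0.012,0.019,0.438,0,0,-0.0001],[0.012,0.019,0.438,0,0,-0.0001],[0.012,0.019,0.438,0,0,-0.0001],[0.012,0.019,0.438,0,0,-0.0001],
```

```bash
python3 -m inch '[[0.04,0.05,0.44,0,0,0,-0.2],[0,0,0.44,0,0,0,-0.2],[0,0,0.44,0,0,0,-0.2],[0,0,0.44,0,0,0,-0.2],[0,0,0.44,0,0,0,-0.2],[0,0,0.42,0,0,0,-0.2],[0,0,0,0,0,0,-0.2],[0,0,0,0,0,0,-0.2]]'
python3 - <<'E'
from h import *
from workcell import bot
o=bot.get_obs();print(o["eef_pos"],o["ft_force"],o["ft_torque"])
grab(bot,"wrist","g1")
plan([.5318,.2737,.0075],1.7445,1,bot)
E
```

```text
clock: 6.95
eef_pos: [0.5328, 0.2749, 0.0096]
tool_rot: [0.643, 0.765, -0.0, -0.0]
ft_force: [-0.6, 1.1, -0.0]
grip_width: 0.0509
[0.53284878 0.27485033 0.00963563] [-0.58152609  1.10908289 -0.03434503] [ 0.00050007 -0.01730752  0.00858121]
from [0.5333 0.275  0.0102] yaw 1.7436 tilt [ 3.e-04  1.e-04 -1.e+00] dyaw 0.0009
[-0.043,-0.067,0.108,0,0,-0.0003],
```

View pics/g1.png

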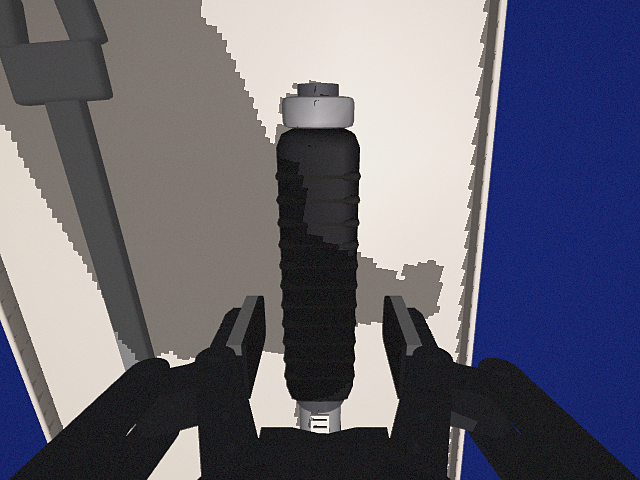

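The pads straddle the grip with clear space to the lip and the spanner. Closing.

```bash
python3 -m inch '[[-0.02,-0.05,0.08,0,0,0,-0.2],[0,0,0,0,0,0,1],[0,0,0,0,0,0,1],[0,0,0,0,0,0,1],[0,0,0,0,0,0,1],[0,0,0,0,0,0,1],[0,0,0,0,0,0,1],[0,0,0,0,0,0,1]]'
python3 - <<'E'
from workcell import bot
o=bot.get_obs();print(o["eef_pos"],o["tool_rot"],o["ft_force"],o["ft_torque"],o["joint_vel"].round(3))
E
```

```text
clock: 7.8
eef_pos: [0.5322, 0.2742, 0.0087]
tool_rot: [0.644, 0.765, 0.0, 0.0]
ft_force: [-1.2, -2.4, 5.0]
grip_width: 0.0267
[0.53216753 0.27419919 0.00866923] [6.43529503e-01 7.65421231e-01 2.63719990e-04 2.18878052e-04] [-1.20240771 -2.39581287  5.03573873] [-0.30899203  0.20370866 -0.05174346] [ 0.001 -0.001 -0.    -0.002  0.    -0.002]
```

```bash
python3 -m inch '[[0,0,-0.1,0,0,0,1],[0,0,-0.3,0,0,0,1],[0,0,-0.6,0,0,0,1],[0,0,-1,0,0,0,1],[0,0,-1,0,0,0,1],[0,0,-1,0,0,0,1],[0,0,-1,0,0,0,1],[0,0,-1,0,0,0,1]]'
python3 - <<'E'
from h import *
from workcell import bot
o=bot.get_obs();print(o["ft_force"],o["ft_torque"])
grab(bot,"scene","s1")
plan([.4577,-.2341,.19],1.7178,25,bot,25)
E
```

```text
clock: 8.6
eef_pos: [0.5312, 0.274, 0.1584]
tool_rot: [0.643, 0.766, -0.001, -0.001]
ft_force: [0.4, 0.2, -3.9]
grip_width: 0.027
[ 0.36988334  0.21880668 -3.94850304] [-0.01960666  0.05287243  0.01058194]
from [0.5335 0.2752 0.1635] yaw 1.7438 tilt [ 0.0054  0.0031 -1.    ] dyaw -0.026
[-0.782,-0.260,-0.042,0,0,0.0003],[-0.782,-0.259,-0.042,0,0,0.0003],[-0.782,-0.258,-0.042,0,0,0.0003],[-0.783,-0.257,-0.042,0,0,0.0003],[-0.783,-0.256,-0.042,0,0,0.0003],[-0.783,-0.256,-0.042,0,0,0.0003],[-0.784,-0.255,-0.042,0,0,0.0003],[-0.784,-0.254,-0.042,0,0,0.0003],
[-0.784,-0.253,-0.042,0,0,0.0003],[-0.784,-0.252,-0.042,0,0,0.0003],[-0.785,-0.252,-0.042,0,0,0.0003],[-0.785,-0.251,-0.042,0,0,0.0003],[-0.785,-0.250,-0.042,0,0,0.0003],[-0.785,-0.249,-0.042,0,0,0.0003],[-0.786,-0.248,-0.042,0,0,0.0003],[-0.786,-0.248,-0.042,0,0,0.0003],
[-0.786,-0.247,-0.042,0,0,0.0003],[-0.786,-0.246,-0.042,0,0,0.0003],[-0.787,-0.245,-0.042,0,0,0.0003],[-0.787,-0.244,-0.042,0,0,0.0003],[-0.787,-0.243,-0.042,0,0,0.0003],[-0.787,-0.243,-0.042,0,0,0.0003],[-0.788,-0.242,-0.042,0,0,0.0003],[-0.788,-0.241,-0.042,0,0,0.0003],
[-0.788,-0.240,-0.042,0,0,0.0003],
```

View pics/s1.png

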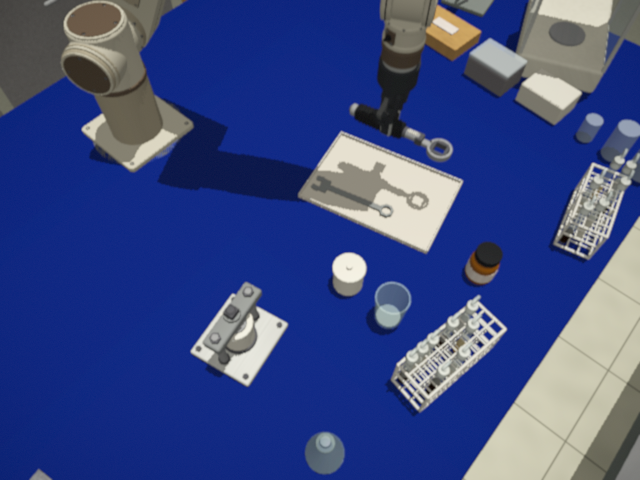

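The wrench is held level, with its eye at (437,149). Carrying it over to the clamp.

```bash
python3 -m inch '[[-0.4,-0.13,-0.1,0,0,0,1],[-0.78,-0.26,-0.1,0,0,0,1],[-0.78,-0.26,-0.1,0,0,0,1],[-0.78,-0.26,-0.1,0,0,0,1],[-0.78,-0.26,-0.1,0,0,0.001,1],[-0.78,-0.26,-0.1,0,0,0.001,1],[-0.78,-0.26,-0.1,0,0,0.001,1],[-0.78,-0.26,-0.1,0,0,0.001,1]]'
python3 -m inch '[[-0.78,-0.25,-0.1,0,0,0.001,1],[-0.78,-0.25,-0.1,0,0,0.001,1],[-0.78,-0.25,-0.1,0,0,0.001,1],[-0.78,-0.25,0,0,0,0.001,1],[-0.78,-0.25,0,0,0,0,1],[-0.78,-0.25,0,0,0,0,1],[-0.78,-0.25,0,0,0,0,1],[-0.78,-0.25,0,0,0,0,1]]'
python3 - <<'E'
from h import *
from workcell import bot
plan([.4577,-.2341,.175],1.7178,8,bot,8)
E
```

```text
clock: 9.45
eef_pos: [0.5067, 0.1197, 0.1757]
tool_rot: [0.648, 0.761, -0.002, -0.001]
ft_force: [-0.2, -0.1, -3.6]
grip_width: 0.0268
clock: 10.25
eef_pos: [0.4806, -0.0414, 0.1833]
tool_rot: [0.653, 0.757, -0.001, -0.002]
ft_force: [0.2, -0.3, -4.3]
grip_width: 0.027
from [ 0.4806 -0.0414  0.1833] yaw 1.718 tilt [-0.0044  0.     -1.    ] dyaw -0.0002
[-0.936,-0.255,0.042,0,0,0.0000],[-0.936,-0.254,0.042,0,0,0.0000],[-0.936,-0.254,0.042,0,0,0.0000],[-0.936,-0.254,0.042,0,0,0.0000],[-0.936,-0.254,0.042,0,0,0.0000],[-0.936,-0.254,0.042,0,0,0.0000],[-0.936,-0.254,0.042,0,0,0.0000],[-0.936,-0.254,0.042,0,0,0.0000],
```

```bash
python3 -m inch '[[-0.92,-0.25,0,0,0,0,1],[-0.92,-0.25,0,0,0,0,1],[-0.92,-0.25,0,0,0,0,1],[-0.92,-0.25,0,0,0,0,1],[-0.92,-0.25,0,0,0,0,1],[-0.9,-0.25,0.05,0,0,0,1],[-0.8,-0.2,0.05,0,0,0,1],[-0.6,-0.15,0.05,0,0,0,1]]'
python3 -m inch '[[0,0,0.2,0,0,0,1],[0,0,0.2,0,0,0,1],[0,0,0,0,0,0,1],[0,0,0,0,0,0,1],[0,0,0,0,0,0,1],[0,0,0,0,0,0,1],[0,0,0,0,0,0,1],[0,0,0,0,0,0,1]]'
python3 - <<'E'
from h import *
from workcell import bot
plan([.4577,-.2341,.166],1.7178,1,bot)
o=bot.get_obs();print(o["ft_force"],o["ft_torque"])
grab(bot,"wrist","c1");z=grab(bot,"scene","c1s");y=grab(bot,"side","c1d")
a=z["p"][260:380,170:330];b=y["p"][130:250,280:420]
cv2.imwrite("pics/c1z.png",np.hstack([cv2.resize(a,(400,300),interpolation=cv2.INTER_CUBIC),cv2.resize(b,(350,300),interpolation=cv2.INTER_CUBIC)]))
E
```

```text
clock: 11.05
eef_pos: [0.4603, -0.2187, 0.1797]
tool_rot: [0.654, 0.757, -0.001, -0.002]
ft_force: [0.4, -0.2, -4.1]
grip_width: 0.0269
clock: 11.85
eef_pos: [0.4626, -0.2175, 0.172]
tool_rot: [0.653, 0.757, 0.0, 0.0]
ft_force: [-0.7, -0.6, -4.5]
grip_width: 0.027
from [ 0.4626 -0.2175  0.172 ] yaw 1.7187 tilt [ 4.e-04 -2.e-04 -1.e+00] dyaw -0.0009
[-0.627,-0.291,0.241,0,0,0.0003],
[-0.69300793 -0.58069071 -4.47931097] [-0.04033558  0.08311561  0.01335011]
```

View pics/c1z.png

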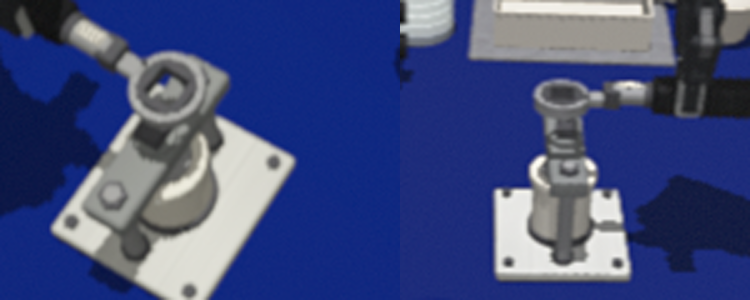

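View pics/c1.png

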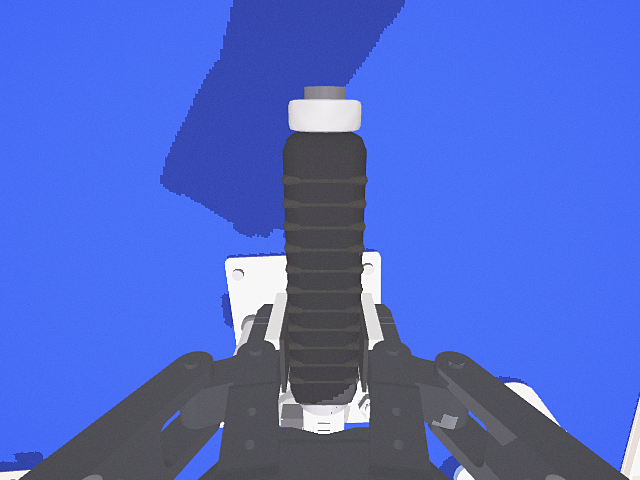

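```bash
python3 -m inch '[[-0.4,-0.2,0.1,0,0,0,1],[-0.23,-0.09,0.1,0,0,0,1],[0,0,0.04,0,0,0,1],[0,0,0,0,0,0,1],[0,0,0,0,0,0,1],[0,0,0,0,0,0,1],[0,0,0,0,0,0,1],[0,0,0,0,0,0,1]]'
python3 - <<'E'
from h import *
from workcell import bot
np.set_printoptions(precision=4,suppress=True)
plan([.4577,-.2341,.166],1.7178,1,bot)
o=bot.get_obs();print(o["ft_force"],o["ft_torque"])
for n,z0 in(("scene","scene0"),("side","side0")):
    z=grab(bot,n,"c2"+n);P=cloud(z);H=P[...,2]
    m=(z["d"]>0)&(np.hypot(P[...,0]-.571,P[...,1]+.2174)<.04)
    e=m&(H>.155)
    X=P[e];d=np.array([np.cos(.147),np.sin(.147)]);nn=np.array([-d[1],d[0]]);c0=np.array([.571,-.2174])
    a=(X[:,:2]-c0)@d;b=(X[:,:2]-c0)@nn
    k=a>-.018
    print(n,e.sum(),"z",np.percentile(X[k][:,2],[10,50,90]),"a",np.percentile(a,[99]),"b",np.percentile(b[k],[1,99]),cv2.minEnclosingCircle(X[k][:,:2].astype(np.float32)*1000))
    A=np.c_[a,b,np.ones(len(a))]; print("tilt",np.linalg.lstsq(A,X[:,2],rcond=None)[0])
    z=load(z0);P=cloud(z);H=P[...,2]
    m=(z["d"]>0)&(np.hypot(P[...,0]-.571,P[...,1]+.2174)<.03)&(H>.138)&(H<.15);X=P[m];a=(X[:,:2]-c0)@d;b=(X[:,:2]-c0)@nn
    print(" head",m.sum(),X.mean(0),"a",a.min(),a.max(),"b",b.min(),b.max())
E
```

```text
clock: 12.8
eef_pos: [0.4577, -0.2341, 0.1659]
tool_rot: [0.653, 0.757, 0.0, 0.0]
ft_force: [0.5, 0.0, -3.9]
grip_width: 0.0266
from [ 0.4577 -0.2341  0.1659] yaw 1.7187 tilt [ 0.0002 -0.     -1.    ] dyaw -0.0009
[0.000,0.001,-0.004,0,0,0.0003],
[ 0.5204  0.0492 -3.936 ] [0.0149 0.1166 0.0045]
scene 716 z [0.1657 0.1734 0.1758] a [0.0225] b [-0.0252  0.0228] ((569.2860107421875, -218.06988525390625), 26.1527099609375)
tilt [-0.0557  0.0252  0.1725]
 head 112 [ 0.5701 -0.2194  0.1412] a -0.01111114064636266 0.008891461260691102 b -0.01153309702931354 0.008629796437451173
side 316 z [0.1623 0.1707 0.1737] a [0.022] b [-0.0241  0.0271] ((567.5958862304688, -217.2648162841797), 28.275043487548828)
tilt [-0.0295 -0.0471  0.1697]
 head 30 [ 0.5678 -0.2149  0.1401] a -0.012109940974801899 0.006587047246603559 b -0.005658973369947765 0.010159602505915253
```

The eye is level and sits over the head to within about 1 mm in both fixed views. Lowering.

```bash
python3 -m inch '[[0,0,0.2,0,0,0,1],[0,0,0.3,0,0,0,1],[0,0,0.2,0,0,0,1],[0,0,0.1,0,0,0,1],[0,0,0.08,0,0,0,1],[0,0,0.08,0,0,0,1],[0,0,0,0,0,0,1],[0,0,0,0,0,0,1]]'
python3 - <<'E'
from workcell import bot
o=bot.get_obs();print(o["eef_pos"],o["tool_rot"],o["ft_force"],o["ft_torque"])
E
```

```text
clock: 13.7
eef_pos: [0.4577, -0.2343, 0.1419]
tool_rot: [0.653, 0.757, 0.0, 0.0]
ft_force: [-0.4, 0.2, -3.8]
grip_width: 0.0268
[ 0.45767007 -0.23434704  0.14193362] [6.53077380e-01 7.57291166e-01 3.06481162e-05 1.58511709e-04] [-0.39988681  0.20359009 -3.78889532] [ 0.06483796  0.11737919 -0.02908203]
```

```bash
python3 -m inch '[[0,0,0.1,0,0,0,1],[0,0,0.1,0,0,0,1],[0,0,0.08,0,0,0,1],[0,0,0.04,0,0,0,1],[0,0,0.04,0,0,0,1],[0,0,0.02,0,0,0,1],[0,0,0,0,0,0,1],[0,0,0,0,0,0,1]]'
python3 - <<'E'
from workcell import bot
o=bot.get_obs();print(o["eef_pos"],o["tool_rot"],o["ft_force"],o["ft_torque"])
E
```

```text
clock: 14.5
eef_pos: [0.4576, -0.2343, 0.1324]
tool_rot: [0.653, 0.757, 0.0, 0.0]
ft_force: [-0.0, 0.2, -3.7]
grip_width: 0.027
[ 0.45761538 -0.23429075  0.1323649 ] [6.53055898e-01 7.57309705e-01 2.86566131e-05 6.18946321e-05] [-0.01235646  0.18199344 -3.65811744] [ 0.00324945  0.13398632 -0.04747894]
```

```bash
python3 -m inch '[[0,0,0.02,0,0,0,1],[0,0,0.02,0,0,0,1],[0,0,0.02,0,0,0,1],[0,0,0,0,0,0,1],[0,0,0,0,0,0,1],[0,0,0,0,0,0,1],[0,0,0,0,0,0,1],[0,0,0,0,0,0,1]]'
python3 - <<'E'
from h import *
from workcell import bot
o=bot.get_obs();print(o["eef_pos"],o["tool_rot"],o["ft_force"],o["ft_torque"])
z=grab(bot,"scene","d1");y=grab(bot,"side","d1d")
a=z["p"][260:380,170:330];b=y["p"][130:250,280:420]
cv2.imwrite("pics/d1z.png",np.hstack([cv2.resize(a,(400,300),interpolation=cv2.INTER_CUBIC),cv2.resize(b,(350,300),interpolation=cv2.INTER_CUBIC)]))
E
```

```text
clock: 15.3
eef_pos: [0.4576, -0.2343, 0.131]
tool_rot: [0.653, 0.757, 0.0, 0.0]
ft_force: [-2.2, -0.0, 0.9]
grip_width: 0.027
[ 0.45760332 -0.23433249  0.13098689] [6.53076863e-01 7.57291612e-01 3.90438479e-06 1.56745506e-04] [-2.18872691 -0.03305081  0.94324014] [ 0.00083712  0.0949031  -0.00400025]
```

View pics/d1z.png

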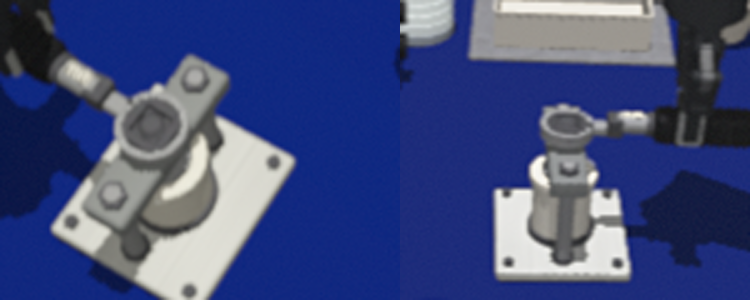

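Fully down (the load has come off the hand, and both views show the head inside the bush). Turning now.

```bash
cat > tq.py <<'E'
from h import *
from workcell import bot
o=bot.get_obs(); p=o["eef_pos"]; F=o["ft_force"]; e=np.array([.571,-.2174])
R=Ro.from_quat(o["tool_rot"]).as_matrix(); yw=np.arctan2(R[1,0],R[0,0])
r=p[:2]-e; T=o["ft_torque"][2]+r[0]*F[1]-r[1]*F[0]
# tangential/radial
print("T %.3f tz %.3f Fx(tool) %.2f Fy %.2f Fz %.2f | turned tool %.4f orbit %.4f r %.4f z %.4f"%(T,o["ft_torque"][2],F@R[:,0],F@R[:,1],F[2],1.7187-yw,np.pi+.1473-(np.arctan2(r[1],r[0])%(2*np.pi)),np.hypot(*r),p[2]), "w %.4f"%o["grip_width"], "clk",o["clock"], "tilt",R[:,2].round(3))
E
python3 tq.py
python3 -m inch '[[0.09,0.001,0,0,0,0.0064,1],[0.09,0.001,0,0,0,0.0064,1],[0.09,0.001,0,0,0,0.0064,1],[0.09,0.001,0,0,0,0.0064,1],[0.09,0.001,0,0,0,0.0064,1],[0.09,0.001,0,0,0,0.0064,1],[0.09,0.001,0,0,0,0.0064,1],[0,0,0,0,0,0,1]]'
python3 tq.py
```

```text
T -0.163 tz -0.067 Fx(tool) 0.83 Fy -2.19 Fz -0.55 | turned tool 0.0004 orbit -0.0011 r 0.1147 z 0.1309 w 0.0269 clk 15.4 tilt [ 0. -0. -1.]
clock: 16.2
eef_pos: [0.4556, -0.2185, 0.1308]
tool_rot: [0.705, 0.709, -0.001, -0.0]
ft_force: [-5.2, -1.7, 2.0]
grip_width: 0.0269
T 0.036 tz -0.150 Fx(tool) -1.64 Fy -5.22 Fz 1.97 | turned tool 0.1424 orbit 0.1380 r 0.1154 z 0.1308 w 0.0269 clk 16.2 tilt [-0.001 -0.001 -1.   ]
```

```bash

python3 -m inch '[[0.08,-0.01,0,0,0,0.0057,1],[0.08,-0.01,0,0,0,0.0057,1],[0.08,0,0,0,0,0.0057,1],[0.08,0,0,0,0,0.0057,1],[0.08,0.001,0,0,0,0.0057,1],[0,0,0,0,0,0,1],[0,0,0,0,0,0,1],[0,0,0,0,0,0,1]]'
python3 tq.py
```

```text
clock: 17.0
eef_pos: [0.456, -0.2087, 0.1308]
tool_rot: [0.736, 0.677, -0.0, 0.0]
ft_force: [-4.9, -1.6, 0.7]
grip_width: 0.0268
T 0.420 tz 0.187 Fx(tool) -2.05 Fy -4.79 Fz 0.66 | turned tool 0.2308 orbit 0.2232 r 0.1154 z 0.1308 w 0.0268 clk 17.0 tilt [-0.    -0.001 -1.   ]
```

```bash

python3 -m inch '[[0.07,-0.01,0,0,0,0.005,1],[0.07,-0.01,0,0,0,0.005,1],[0.07,-0.01,0,0,0,0.005,1],[0.07,0,0,0,0,0.005,1],[0.07,0.001,0,0,0,0.005,1],[0,0,0,0,0,0,1],[0,0,0,0,0,0,1],[0,0,0,0,0,0,1]]'
python3 tq.py
```

```text
clock: 17.8
eef_pos: [0.457, -0.1998, 0.1309]
tool_rot: [0.762, 0.648, 0.0, 0.0]
ft_force: [1.1, -2.7, -1.7]
grip_width: 0.0266
T 0.477 tz 0.191 Fx(tool) -2.47 Fy 1.56 Fz -1.69 | turned tool 0.3090 orbit 0.3002 r 0.1153 z 0.1309 w 0.0266 clk 17.8 tilt [ 0.001  0.    -1.   ]
```

```bash

python3 -m inch '[[0.046,0,0,0,0,0.0032,1],[0.046,0,0,0,0,0.0032,1],[0.046,0,0,0,0,0.0032,1],[0.046,0,0,0,0,0.0032,1],[0.046,0.001,0,0,0,0.0032,1],[0,0,0,0,0,0,1],[0,0,0,0,0,0,1],[0,0,0,0,0,0,1]]'
python3 tq.py
```

```text
clock: 18.6
eef_pos: [0.458, -0.1942, 0.131]
tool_rot: [0.778, 0.629, 0.0, 0.0]
ft_force: [4.0, -3.4, -1.9]
grip_width: 0.0271
T 0.600 tz 0.304 Fx(tool) -2.52 Fy 4.59 Fz -1.88 | turned tool 0.3593 orbit 0.3494 r 0.1153 z 0.1310 w 0.0271 clk 18.6 tilt [ 0.001 -0.    -1.   ]
```

```bash

python3 -m inch '[[0.046,0,0,0,0,0.0032,1],[0.046,0,0,0,0,0.0032,1],[0.046,0,0,0,0,0.0032,1],[0.046,0,0,0,0,0.0032,1],[0,0,0,0,0,0,1],[0,0,0,0,0,0,1],[0,0,0,0,0,0,1],[0,0,0,0,0,0,1]]'
python3 tq.py
```

```text
clock: 19.4
eef_pos: [0.459, -0.1898, 0.131]
tool_rot: [0.79, 0.613, 0.0, 0.0]
ft_force: [3.9, -3.4, -1.4]
grip_width: 0.0272
T 0.579 tz 0.311 Fx(tool) -2.28 Fy 4.63 Fz -1.37 | turned tool 0.3999 orbit 0.3894 r 0.1153 z 0.1310 w 0.0272 clk 19.4 tilt [ 0.001 -0.    -1.   ]
```

```bash

python3 -m inch '[[0.047,0.005,0,0,0,0.0032,1],[0.047,0.005,0,0,0,0.0032,1],[0.047,0.005,0,0,0,0.0032,1],[0.047,0.005,0,0,0,0.0032,1],[0,0,0,0,0,0,1],[0,0,0,0,0,0,1],[0,0,0,0,0,0,1],[0,0,0,0,0,0,1]]'
python3 tq.py
```

```text
clock: 20.2
eef_pos: [0.4603, -0.1853, 0.1309]
tool_rot: [0.802, 0.597, 0.0, 0.0]
ft_force: [3.2, -3.7, 0.1]
grip_width: 0.027
T 0.589 tz 0.279 Fx(tool) -2.65 Fy 4.12 Fz 0.05 | turned tool 0.4400 orbit 0.4291 r 0.1152 z 0.1309 w 0.0270 clk 20.2 tilt [ 0. -0. -1.]
```

```bash

python3 -m inch '[[0.047,0,0,0,0,0.0032,1],[0.047,0,0,0,0,0.0032,1],[0.047,0,0,0,0,0.0032,1],[0.047,0.001,0,0,0,0.0032,1],[0,0,0,0,0,0,1],[0,0,0,0,0,0,1],[0,0,0,0,0,0,1],[0,0,0,0,0,0,1]]'
python3 tq.py
```

```text
clock: 21.0
eef_pos: [0.4618, -0.1809, 0.1309]
tool_rot: [0.814, 0.58, -0.0, 0.0]
ft_force: [3.5, -4.3, -1.7]
grip_width: 0.027
T 0.579 tz 0.240 Fx(tool) -2.89 Fy 4.69 Fz -1.72 | turned tool 0.4804 orbit 0.4699 r 0.1152 z 0.1309 w 0.0270 clk 21.0 tilt [ 0. -0. -1.]
```

```bash

python3 -m inch '[[0.047,0.004,0,0,0,0.0032,1],[0.047,0.004,0,0,0,0.0032,1],[0.047,0.004,0,0,0,0.0032,1],[0.047,0.004,0,0,0,0.0032,1],[0.047,0,0,0,0,0.0032,1],[0,0,0,0,0,0,1],[0,0,0,0,0,0,1],[0,0,0,0,0,0,1]]'
python3 tq.py
```

```text
clock: 21.8
eef_pos: [0.4638, -0.1754, 0.1307]
tool_rot: [0.829, 0.56, -0.0, -0.0]
ft_force: [1.4, -3.2, 1.2]
grip_width: 0.0269
T 0.375 tz 0.090 Fx(tool) -2.46 Fy 2.47 Fz 1.18 | turned tool 0.5305 orbit 0.5204 r 0.1151 z 0.1307 w 0.0269 clk 21.8 tilt [-0.001  0.    -1.   ]
```

```bash

python3 -m inch '[[0.047,0.002,0,0,0,0.0032,1],[0.047,0.002,0,0,0,0.0032,1],[0.047,0.002,0,0,0,0.0032,1],[0.047,0.002,0,0,0,0.0032,1],[0.047,0,0,0,0,0.0032,1],[0,0,0,0,0,0,1],[0,0,0,0,0,0,1],[0,0,0,0,0,0,1]]'
python3 tq.py
```

```text
clock: 22.6
eef_pos: [0.4662, -0.1701, 0.1307]
tool_rot: [0.842, 0.539, -0.0, -0.0]
ft_force: [-2.5, -4.0, 1.9]
grip_width: 0.0266
T 0.564 tz 0.023 Fx(tool) -4.71 Fy -0.58 Fz 1.89 | turned tool 0.5808 orbit 0.5716 r 0.1150 z 0.1307 w 0.0266 clk 22.6 tilt [-0.001  0.    -1.   ]
```

```bash

python3 -m inch '[[0.046,0,0,0,0,0.0032,1],[0.046,0,0,0,0,0.0032,1],[0.046,0,0,0,0,0.0032,1],[0,0,0,0,0,0,1],[0,0,0,0,0,0,1],[0,0,0,0,0,0,1],[0,0,0,0,0,0,1],[0,0,0,0,0,0,1]]'
python3 tq.py
```

```text
clock: 23.4
eef_pos: [0.4677, -0.1669, 0.1307]
tool_rot: [0.851, 0.526, -0.0, -0.0]
ft_force: [-2.6, -4.0, 1.5]
grip_width: 0.027
T 0.486 tz -0.053 Fx(tool) -4.70 Fy -0.52 Fz 1.46 | turned tool 0.6111 orbit 0.6022 r 0.1149 z 0.1307 w 0.0270 clk 23.4 tilt [-0.001  0.    -1.   ]
```

```bash

python3 -m inch '[[0.046,0,0,0,0,0.0032,1],[0.046,0,0,0,0,0.0032,1],[0.046,0,0,0,0,0.0032,1],[0.046,0,0,0,0,0.0032,1],[0,0,0,0,0,0,1],[0,0,0,0,0,0,1],[0,0,0,0,0,0,1],[0,0,0,0,0,0,1]]'
python3 tq.py
```

```text
clock: 24.2
eef_pos: [0.4699, -0.1628, 0.1307]
tool_rot: [0.861, 0.509, -0.0, -0.0]
ft_force: [-3.6, -4.2, 1.3]
grip_width: 0.0269
T 0.586 tz -0.035 Fx(tool) -5.42 Fy -1.12 Fz 1.28 | turned tool 0.6512 orbit 0.6422 r 0.1149 z 0.1307 w 0.0269 clk 24.2 tilt [-0.001  0.    -1.   ]
```

```bash

python3 -m inch '[[0.046,0,0,0,0,0.0032,1],[0.046,0,0,0,0,0.0032,1],[0.046,0,0,0,0,0.0032,1],[0.046,0,0,0,0,0.0032,1],[0,0,0,0,0,0,1],[0,0,0,0,0,0,1],[0,0,0,0,0,0,1],[0,0,0,0,0,0,1]]'
python3 tq.py
```

```text
clock: 25.0
eef_pos: [0.4722, -0.159, 0.1307]
tool_rot: [0.871, 0.491, -0.0, -0.0]
ft_force: [-2.3, -4.4, 0.6]
grip_width: 0.0271
T 0.666 tz 0.097 Fx(tool) -4.96 Fy 0.32 Fz 0.60 | turned tool 0.6913 orbit 0.6812 r 0.1148 z 0.1307 w 0.0271 clk 25.0 tilt [-0.001 -0.    -1.   ]
```

```bash

python3 -m inch '[[0.046,0,0,0,0,0.0032,1],[0.046,0,0,0,0,0.0032,1],[0,0,0,0,0,0,1],[0,0,0,0,0,0,1],[0,0,0,0,0,0,1],[0,0,0,0,0,0,1],[0,0,0,0,0,0,1],[0,0,0,0,0,0,1]]'
python3 tq.py
```

```text
clock: 25.8
eef_pos: [0.4733, -0.1571, 0.1307]
tool_rot: [0.876, 0.483, -0.001, 0.0]
ft_force: [-4.0, -4.9, 2.7]
grip_width: 0.027
T 0.996 tz 0.281 Fx(tool) -6.24 Fy -0.74 Fz 2.68 | turned tool 0.7111 orbit 0.6998 r 0.1148 z 0.1307 w 0.0270 clk 25.8 tilt [-0.001 -0.001 -1.   ]
```

```bash

python3 -m inch '[[0.023,0,0,0,0,0.0016,1],[0.023,0,0,0,0,0.0016,1],[0,0,0,0,0,0,1],[0,0,0,0,0,0,1],[0,0,0,0,0,0,1],[0,0,0,0,0,0,1],[0,0,0,0,0,0,1],[0,0,0,0,0,0,1]]'
python3 tq.py
```

```text
clock: 26.6
eef_pos: [0.4738, -0.1563, 0.1307]
tool_rot: [0.878, 0.478, -0.001, 0.0]
ft_force: [-4.1, -5.3, 1.5]
grip_width: 0.0272
T 1.101 tz 0.335 Fx(tool) -6.68 Fy -0.51 Fz 1.46 | turned tool 0.7209 orbit 0.7088 r 0.1148 z 0.1307 w 0.0272 clk 26.6 tilt [-0.001 -0.001 -1.   ]
```

```bash

python3 -m inch '[[0.023,0,0,0,0,0.0016,1],[0.023,0,0,0,0,0.0016,1],[0,0,0,0,0,0,1],[0,0,0,0,0,0,1],[0,0,0,0,0,0,1],[0,0,0,0,0,0,1],[0,0,0,0,0,0,1],[0,0,0,0,0,0,1]]'
python3 tq.py
```

```text
clock: 27.4
eef_pos: [0.4744, -0.1554, 0.1307]
tool_rot: [0.88, 0.474, -0.001, 0.0]
ft_force: [-3.8, -5.6, 1.8]
grip_width: 0.0269
T 1.267 tz 0.492 Fx(tool) -6.76 Fy -0.11 Fz 1.77 | turned tool 0.7307 orbit 0.7177 r 0.1148 z 0.1307 w 0.0269 clk 27.4 tilt [-0.001 -0.001 -1.   ]
```

```bash

python3 -m inch '[[0.02,0,0,0,0,0.0013,1],[0.02,0,0,0,0,0.0013,1],[0,0,0,0,0,0,1],[0,0,0,0,0,0,1],[0,0,0,0,0,0,1],[0,0,0,0,0,0,1],[0,0,0,0,0,0,1],[0,0,0,0,0,0,1]]'
python3 tq.py
```

```text
clock: 28.2
eef_pos: [0.475, -0.1546, 0.1307]
tool_rot: [0.882, 0.47, -0.001, 0.0]
ft_force: [-3.5, -5.8, 1.1]
grip_width: 0.027
T 1.181 tz 0.404 Fx(tool) -6.76 Fy 0.35 Fz 1.07 | turned tool 0.7391 orbit 0.7268 r 0.1148 z 0.1307 w 0.0270 clk 28.2 tilt [-0.001 -0.001 -1.   ]
```

```bash
python3 - <<'E'
from workcell import bot
import runpy
for i in range(3):
    bot.camera("side"); runpy.run_path("tq.py")
E
```

```text
T 1.183 tz 0.345 Fx(tool) -7.30 Fy -0.33 Fz 1.22 | turned tool 0.7390 orbit 0.7270 r 0.1148 z 0.1306 w 0.0266 clk 28.25 tilt [-0.001 -0.001 -1.   ]
T 1.055 tz 0.404 Fx(tool) -5.67 Fy 0.25 Fz 0.99 | turned tool 0.7390 orbit 0.7271 r 0.1147 z 0.1306 w 0.0269 clk 28.3 tilt [-0.001 -0.001 -1.   ]
T 1.223 tz 0.388 Fx(tool) -7.27 Fy 0.41 Fz 1.78 | turned tool 0.7391 orbit 0.7269 r 0.1148 z 0.1306 w 0.0267 clk 28.35 tilt [-0.001 -0.001 -1.   ]
```

```bash
cat > tq3.py <<'E'
from workcell import bot
import runpy
for i in range(3):
    runpy.run_path("tq.py"); bot.camera("side")
runpy.run_path("tq.py")
E
python3 -m inch '[[0.02,0,0,0,0,0.0013,1],[0.02,0,0,0,0,0.0013,1],[0,0,0,0,0,0,1],[0,0,0,0,0,0,1],[0,0,0,0,0,0,1],[0,0,0,0,0,0,1],[0,0,0,0,0,0,1],[0,0,0,0,0,0,1]]'
python3 tq3.py
```

```text
clock: 29.15
eef_pos: [0.4756, -0.1537, 0.1307]
tool_rot: [0.884, 0.467, -0.001, 0.0]
ft_force: [-3.5, -5.0, 0.8]
grip_width: 0.027
T 0.923 tz 0.220 Fx(tool) -6.13 Fy -0.03 Fz 0.84 | turned tool 0.7476 orbit 0.7361 r 0.1147 z 0.1307 w 0.0270 clk 29.15 tilt [-0.001 -0.001 -1.   ]
T 1.032 tz 0.308 Fx(tool) -6.31 Fy 0.41 Fz 1.23 | turned tool 0.7475 orbit 0.7365 r 0.1147 z 0.1307 w 0.0272 clk 29.2 tilt [-0.001 -0.001 -1.   ]
T 1.019 tz 0.264 Fx(tool) -6.57 Fy 0.61 Fz 0.59 | turned tool 0.7476 orbit 0.7361 r 0.1147 z 0.1307 w 0.0267 clk 29.25 tilt [-0.001 -0.001 -1.   ]
T 0.973 tz 0.287 Fx(tool) -5.98 Fy 0.02 Fz 0.51 | turned tool 0.7475 orbit 0.7361 r 0.1147 z 0.1307 w 0.0270 clk 29.3 tilt [-0.001 -0.001 -1.   ]
```

Torque peaked near 1.3 N m and is now falling as the hand advances, so the wrench has broken over (slip about 0.03 rad). I'll make one very small nudge to make the break unmistakable, then ease off.

```bash

python3 -m inch '[[0.018,0,0,0,0,0.0013,1],[0,0,0,0,0,0,1],[0,0,0,0,0,0,1],[0,0,0,0,0,0,1],[0,0,0,0,0,0,1],[0,0,0,0,0,0,1],[0,0,0,0,0,0,1],[0,0,0,0,0,0,1]]'
python3 tq3.py
```

```text
clock: 30.1
eef_pos: [0.4759, -0.1532, 0.1307]
tool_rot: [0.885, 0.465, -0.001, 0.0]
ft_force: [-2.8, -5.7, 0.4]
grip_width: 0.027
T 0.961 tz 0.240 Fx(tool) -6.27 Fy 0.96 Fz 0.40 | turned tool 0.7517 orbit 0.7408 r 0.1147 z 0.1307 w 0.0270 clk 30.1 tilt [-0.001 -0.001 -1.   ]
T 0.946 tz 0.201 Fx(tool) -6.49 Fy 0.37 Fz 0.95 | turned tool 0.7518 orbit 0.7408 r 0.1147 z 0.1307 w 0.0270 clk 30.15 tilt [-0.001 -0.001 -1.   ]
T 0.851 tz 0.220 Fx(tool) -5.50 Fy 0.32 Fz 1.08 | turned tool 0.7517 orbit 0.7408 r 0.1147 z 0.1307 w 0.0269 clk 30.2 tilt [-0.001 -0.001 -1.   ]
T 0.871 tz 0.241 Fx(tool) -5.50 Fy -0.36 Fz 2.15 | turned tool 0.7517 orbit 0.7410 r 0.1147 z 0.1307 w 0.0267 clk 30.25 tilt [-0.001 -0.001 -1.   ]
```

Torque is now about 0.9 N m, a third down, so it has clicked and stopped well short of the end stop. Easing off.

```bash

python3 -m inch '[[-0.06,0,0,0,0,-0.004,1],[-0.06,0,0,0,0,-0.004,1],[-0.06,0,0,0,0,-0.004,1],[-0.06,0,0,0,0,-0.004,1],[-0.06,0,0,0,0,-0.004,1],[-0.06,0,0,0,0,-0.004,1],[-0.06,0,0,0,0,-0.004,1],[0,0,0,0,0,0,1]]'
python3 tq3.py
```

```text
clock: 31.05
eef_pos: [0.4706, -0.1615, 0.1307]
tool_rot: [0.864, 0.503, 0.0, -0.0]
ft_force: [-1.7, -1.0, -0.1]
grip_width: 0.0271
T 0.007 tz -0.186 Fx(tool) -1.68 Fy -1.01 Fz -0.07 | turned tool 0.6634 orbit 0.6554 r 0.1149 z 0.1307 w 0.0271 clk 31.05 tilt [ 0.     0.001 -1.   ]
T 0.065 tz -0.202 Fx(tool) -2.32 Fy 0.38 Fz 0.97 | turned tool 0.6636 orbit 0.6555 r 0.1149 z 0.1307 w 0.0267 clk 31.1 tilt [-0.     0.001 -1.   ]
T -0.007 tz -0.203 Fx(tool) -1.71 Fy -0.85 Fz 0.08 | turned tool 0.6636 orbit 0.6555 r 0.1149 z 0.1307 w 0.0268 clk 31.15 tilt [-0.     0.001 -1.   ]
T 0.087 tz -0.171 Fx(tool) -2.24 Fy -0.33 Fz 0.76 | turned tool 0.6636 orbit 0.6554 r 0.1149 z 0.1307 w 0.0268 clk 31.2 tilt [-0.     0.001 -1.   ]
```

```bash

python3 -m inch '[[-0.056,0,0,0,0,-0.0036,1],[-0.056,0,0,0,0,-0.0036,1],[-0.056,0,0,0,0,-0.0036,1],[-0.056,0,0,0,0,-0.0036,1],[-0.056,0,0,0,0,-0.0036,1],[-0.056,0,0,0,0,-0.0036,1],[0,0,0,0,0,0,1],[0,0,0,0,0,0,1]]'
python3 tq3.py
```

```text
clock: 32.0
eef_pos: [0.4669, -0.1691, 0.1308]
tool_rot: [0.846, 0.532, 0.0, -0.0]
ft_force: [0.0, 0.4, -0.2]
grip_width: 0.0271
T 0.036 tz 0.079 Fx(tool) 0.37 Fy -0.13 Fz -0.20 | turned tool 0.5956 orbit 0.5820 r 0.1147 z 0.1308 w 0.0271 clk 32.0 tilt [ 0.  0. -1.]
T 0.030 tz 0.141 Fx(tool) 0.95 Fy -1.40 Fz 0.54 | turned tool 0.5956 orbit 0.5820 r 0.1148 z 0.1308 w 0.0268 clk 32.05 tilt [ 0.  0. -1.]
T 0.036 tz 0.120 Fx(tool) 0.73 Fy -0.43 Fz 0.22 | turned tool 0.5957 orbit 0.5818 r 0.1148 z 0.1308 w 0.0264 clk 32.1 tilt [ 0.  0. -1.]
T 0.159 tz 0.163 Fx(tool) 0.03 Fy -0.46 Fz 0.32 | turned tool 0.5956 orbit 0.5820 r 0.1147 z 0.1308 w 0.0268 clk 32.15 tilt [ 0.  0. -1.]
```

```bash

python3 -m inch '[[0,0,-0.05,0,0,0,1],[0,0,-0.1,0,0,0,1],[0,0,-0.15,0,0,0,1],[0,0,-0.15,0,0,0,1],[0,0,-0.15,0,0,0,1],[0,0,-0.2,0,0,0,1],[0,0,-0.3,0,0,0,1],[0,0,0,0,0,0,1]]'
python3 tq.py
```

```text
clock: 32.95
eef_pos: [0.4674, -0.1697, 0.1598]
tool_rot: [0.847, 0.532, 0.001, 0.001]
ft_force: [-0.2, -0.7, -3.4]
grip_width: 0.0269
T 0.059 tz -0.020 Fx(tool) -0.70 Fy 0.09 Fz -3.40 | turned tool 0.5962 orbit 0.5791 r 0.1141 z 0.1598 w 0.0269 clk 32.95 tilt [ 0.002 -0.001 -1.   ]
```

```bash
python3 -m inch '[[0,0,-0.4,0,0,0,1],[0,0,-0.4,0,0,0,1],[0,0,-0.2,0,0,0,1],[0,0,0,0,0,0,1],[0,0,0,0,0,0,1],[0,0,0,0,0,0,1],[0,0,0,0,0,0,1],[0,0,0,0,0,0,1]]'
python3 - <<'E'
from h import *
from workcell import bot
z=grab(bot,"side","r1");b=z["p"][110:250,260:420]
y=grab(bot,"scene","r1s");a=y["p"][240:380,150:330]
cv2.imwrite("pics/r1z.png",np.hstack([cv2.resize(a,(400,311),interpolation=cv2.INTER_CUBIC),cv2.resize(b,(355,311),interpolation=cv2.INTER_CUBIC)]))
plan([.5322,.2742,.180],1.7429,24,bot,16)
E
```

```text
clock: 33.75
eef_pos: [0.4665, -0.1692, 0.1829]
tool_rot: [0.847, 0.532, -0.0, -0.0]
ft_force: [0.1, -0.7, -3.8]
grip_width: 0.0269
from [ 0.4666 -0.1692  0.1831] yaw 1.1227 tilt [-4.e-04  1.e-04 -1.e+00] dyaw 0.6202
[0.713,-0.222,0.005,0,0,-0.0123],[0.721,-0.194,0.005,0,0,-0.0123],[0.728,-0.166,0.005,0,0,-0.0123],[0.734,-0.137,0.005,0,0,-0.0123],[0.739,-0.109,0.005,0,0,-0.0123],[0.743,-0.080,0.005,0,0,-0.0123],[0.745,-0.051,0.005,0,0,-0.0123],[0.747,-0.022,0.005,0,0,-0.0123],
[0.747,0.007,0.005,0,0,-0.0123],[0.746,0.036,0.005,0,0,-0.0123],[0.744,0.064,0.005,0,0,-0.0123],[0.741,0.093,0.005,0,0,-0.0123],[0.737,0.122,0.005,0,0,-0.0123],[0.732,0.150,0.005,0,0,-0.0123],[0.725,0.179,0.005,0,0,-0.0123],[0.718,0.207,0.005,0,0,-0.0123],
[0.709,0.234,0.005,0,0,0.0000],[0.709,0.234,0.005,0,0,0.0000],[0.709,0.234,0.005,0,0,0.0000],[0.709,0.234,0.005,0,0,0.0000],[0.709,0.234,0.005,0,0,0.0000],[0.709,0.234,0.005,0,0,0.0000],[0.709,0.234,0.005,0,0,0.0000],[0.709,0.234,0.005,0,0,0.0000],
```

View pics/r1z.png

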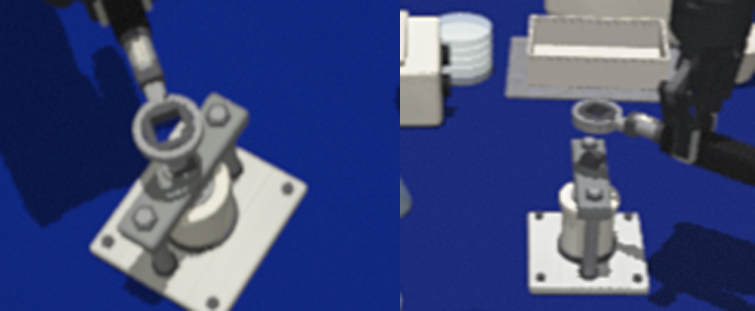

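The wrench is clear of the screw. Carrying it back to the tray.

```bash
python3 -m inch '[[0.4,-0.12,0,0,0,-0.0123,1],[0.72,-0.19,0,0,0,-0.0123,1],[0.73,-0.17,0,0,0,-0.0123,1],[0.73,-0.14,0,0,0,-0.0123,1],[0.74,-0.11,0,0,0,-0.0123,1],[0.74,-0.08,0,0,0,-0.0123,1],[0.75,-0.05,0,0,0,-0.0123,1],[0.75,-0.02,0,0,0,-0.0123,1]]'
python3 -m inch '[[0.75,0,0,0,0,-0.0123,1],[0.75,0.03,0,0,0,-0.0123,1],[0.75,0.06,0,0,0,-0.0123,1],[0.74,0.09,0,0,0,-0.0123,1],[0.74,0.12,0,0,0,-0.0123,1],[0.73,0.15,0,0,0,-0.0123,1],[0.73,0.18,0,0,0,-0.0123,1],[0.72,0.2,0,0,0,-0.0123,1]]'
python3 -m inch '[[0.71,0.22,0,0,0,0,1],[0.71,0.22,0,0,0,0,1],[0.71,0.22,0,0,0,0,1],[0.71,0.22,0,0,0,0,1],[0.71,0.22,0,0,0,0,1],[0.71,0.22,0,0,0,0,1],[0.7,0.22,0,0,0,0,1],[0.5,0.2,0,0,0,0,1]]'
python3 -m inch '[[0.3,0,0.1,0,0,0,1],[0.1,0,0.3,0,0,0,1],[0,0,0.6,0,0,0,1],[0,0,0.6,0,0,0,1],[0,0,0.5,0,0,0,1],[0,0,0.3,0,0,0,1],[0,0,0,0,0,0,1],[0,0,0,0,0,0,1]]'
python3 - <<'E'
from h import *
from workcell import bot
plan([.5322,.2742,.080],1.7429,1,bot)
np.set_printoptions(precision=4,suppress=True)
o=bot.get_obs();p=o["eef_pos"]
for n in("scene","side"):
    z=grab(bot,n,"q"+n);P=cloud(z);H=P[...,2]
    m=(z["d"]>0)&(H>.05)&(H<p[2]+.04)
    c0=p[:2]+.1145*np.array([np.cos(.1721),np.sin(.1721)]);d=np.array([np.cos(.1721),np.sin(.1721)]);nn=np.array([-d[1],d[0]])
    X=P[m&(np.hypot(P[...,0]-c0[0],P[...,1]-c0[1])<.04)];a=(X[:,:2]-c0)@d;b=(X[:,:2]-c0)@nn;k=a>-.018
    print(n,len(X),"z top",np.percentile(X[k][:,2],[10,50,90])-p[2],"a99",np.percentile(a,99),"b",np.percentile(b[k],[1,99]))
E
```

```text
clock: 34.65
eef_pos: [0.4874, -0.028, 0.1833]
tool_rot: [0.753, 0.658, 0.0, -0.0]
ft_force: [0.2, -0.2, -3.9]
grip_width: 0.027
clock: 35.45
eef_pos: [0.5087, 0.1203, 0.1833]
tool_rot: [0.643, 0.766, 0.0, -0.0]
ft_force: [0.4, 0.2, -3.6]
grip_width: 0.0265
clock: 36.25
eef_pos: [0.5287, 0.2625, 0.1832]
tool_rot: [0.644, 0.765, 0.0, -0.0]
ft_force: [-0.3, -0.4, -3.3]
grip_width: 0.0271
clock: 37.05
eef_pos: [0.5272, 0.2704, 0.1235]
tool_rot: [0.645, 0.765, 0.0, 0.0]
ft_force: [0.4, -0.0, -3.9]
grip_width: 0.0271
from [0.5272 0.2704 0.1235] yaw 1.7407 tilt [ 3.e-04  1.e-04 -1.e+00] dyaw 0.0022
[0.117,0.223,1.742,0,0,-0.0007],
scene 467 z top [-0.0014  0.0071  0.0101] a99 0.02169777922702274 b [-0.0268  0.0229]
side 797 z top [-0.0005  0.0075  0.0094] a99 0.020497227151511796 b [-0.0233  0.025 ]
```

```bash
python3 -m inch '[[0.06,0.11,0.4,0,0,0,1],[0.06,0.11,0.7,0,0,0,1],[0,0,0.8,0,0,0,1],[0,0,0.8,0,0,0,1],[0,0,0.7,0,0,0,1],[0,0,0.4,0,0,0,1],[0,0,0.2,0,0,0,1],[0,0,0,0,0,0,1]]'
python3 - <<'E'
from h import *
from workcell import bot
plan([.5322,.2742,.0095],1.7429,1,bot)
print(bot.get_obs()["ft_force"]);grab(bot,"wrist","v1")
E
```

```text
clock: 37.95
eef_pos: [0.5317, 0.2743, 0.0228]
tool_rot: [0.644, 0.765, -0.0, -0.0]
ft_force: [-0.1, 0.2, -3.9]
grip_width: 0.0272
from [0.5317 0.2743 0.0228] yaw 1.7411 tilt [-7.e-04 -4.e-04 -1.e+00] dyaw 0.0018
[-0.008,0.019,0.532,0,0,-0.0006],
[-0.07280726  0.23246573 -3.88305131]
```

View pics/v1.png

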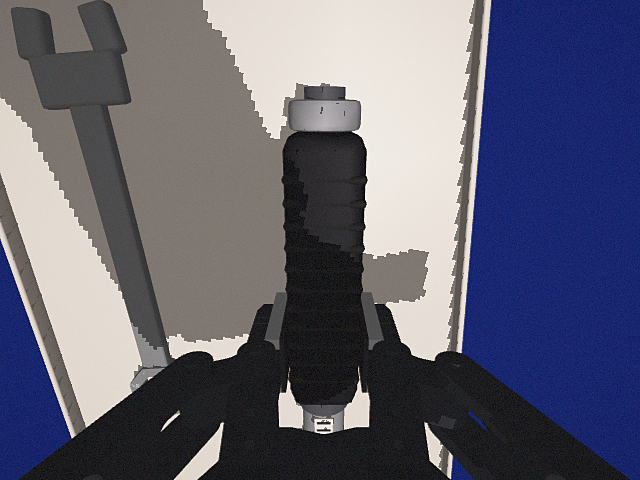

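The wrench is back over its old place, with its grip at (325,260), clear of the spanner on the left and the lip on the right. Setting it down.

```bash
python3 -m inch '[[0,0,0.2,0,0,0,1],[0,0,0.15,0,0,0,1],[0,0,0.1,0,0,0,1],[0,0,0.06,0,0,0,1],[0,0,0.03,0,0,0,1],[0,0,0,0,0,0,1],[0,0,0,0,0,0,1],[0,0,0,0,0,0,1]]'; python3 tq.py | cut -c1-90
```

```text
clock: 38.8
eef_pos: [0.532, 0.2744, 0.01]
tool_rot: [0.644, 0.765, 0.0, 0.0]
ft_force: [0.1, 0.1, -4.6]
grip_width: 0.0268
T -0.039 tz 0.016 Fx(tool) 0.12 Fy 0.12 Fz -4.58 | turned tool -0.0223 orbit 1.6390 r 0.49
```

```bash
python3 -m inch '[[0,0,0.02,0,0,0,1],[0,0,0.02,0,0,0,1],[0,0,0.02,0,0,0,1],[0,0,0,0,0,0,1],[0,0,0,0,0,0,1],[0,0,0,0,0,0,1],[0,0,0,0,0,0,1],[0,0,0,0,0,0,1]]'; python3 tq.py | cut -c1-90
```

```text
clock: 39.6
eef_pos: [0.532, 0.2744, 0.0087]
tool_rot: [0.644, 0.765, 0.0, 0.0]
ft_force: [-1.9, -1.3, 1.8]
grip_width: 0.0268
T 0.987 tz -0.007 Fx(tool) -0.95 Fy -2.11 Fz 1.80 | turned tool -0.0223 orbit 1.6389 r 0.4
```

On the floor. Opening to 51 mm, then rising.

```bash
python3 -m inch '[[0,0,0,0,0,0,0.2],[0,0,0,0,0,0,-0.2],[0,0,0,0,0,0,-0.2],[0,0,0,0,0,0,-0.2],[0,0,0,0,0,0,-0.2],[0,0,0,0,0,0,-0.2],[0,0,-0.1,0,0,0,-0.2],[0,0,-0.2,0,0,0,-0.2]]'
python3 -m inch '[[0,0,-0.5,0,0,0,-0.2],[0,0,-0.9,0,0,0,-0.2],[0,0,-1,0,0,0,-0.2],[0,0,-1,0,0,0,-0.2],[0,0,-1,0,0,0,-0.2],[0,0.3,-1,0,0,0,-0.2],[0,0.3,-1,0,0,0,-0.2],[0,0.3,-1,0,0,0,-0.2]]'
python3 -m inch '[[0,0.3,0,0,0,0,-0.2],[0,0.2,0,0,0,0,-0.2],[0,0,0,0,0,0,-0.2],[0,0,0,0,0,0,-0.2],[0,0,0,0,0,0,-0.2],[0,0,0,0,0,0,-0.2],[0,0,0,0,0,0,-0.2],[0,0,0,0,0,0,-0.2]]'
python3 - <<'E'
from h import *
from workcell import bot
o=bot.get_obs();print(o["ft_force"])
a=grab(bot,"wrist","f1");b=grab(bot,"scene","f1s")
cv2.imwrite("pics/f1z.png",np.hstack([cv2.resize(a["p"],(400,300)),cv2.resize(b["p"],(400,300))]))
P=cloud(a);H=P[...,2];p=a["p"].astype(int)
g=(a["d"]>0)&(p.max(-1)<60)&(H>.025)&(H<.04)&(abs(P[...,0]-.51)<.08)&(abs(P[...,1]-.27)<.03)
print("grip",np.percentile(P[g],[50],0),np.percentile(H[g],[5,50,95]),cv2.minAreaRect(P[g][:,:2].astype(np.float32)*1000))
for n in("scene","side"):
    z=load("f1s") if n=="scene" else grab(bot,"side","f1d"); z0=load(n+"0")
    df=np.abs(z["p"].astype(int)-z0["p"].astype(int)).max(-1)
    for k,X,r in(("vessel",(.646,.014,.04),25),("beaker",(.748,.025,.04),25),("spanner",(.57,.2,.01),25),("clamp",(.571,-.217,.06),40)):
        u,v=map(int,proj(z,X)); d=df[v-r:v+r,u-r:u+r]; print(n,k,(u,v),"changed px",(d>40).sum())
E
```

```text
clock: 40.4
eef_pos: [0.5315, 0.2742, 0.0156]
tool_rot: [0.644, 0.765, -0.0, -0.0]
ft_force: [-0.4, -0.4, 1.3]
grip_width: 0.0513
clock: 41.2
eef_pos: [0.5542, 0.2782, 0.2034]
tool_rot: [0.644, 0.765, 0.001, 0.0]
ft_force: [0.9, 0.5, -0.2]
grip_width: 0.0515
clock: 42.0
eef_pos: [0.5662, 0.2803, 0.2007]
tool_rot: [0.644, 0.765, -0.0, -0.0]
ft_force: [-0.5, -0.2, 0.1]
grip_width: 0.0515
[-0.47331826 -0.18110655  0.05121152]
grip [[0.5070333  0.27124921 0.03399054]] [0.03037544 0.03399054 0.0354221 ] ((516.646728515625, 272.6014709472656), (147.01507568359375, 27.78363609313965), 9.488451957702637)
scene vessel (348, 271) changed px 0
scene beaker (393, 298) changed px 0
scene spanner (374, 201) changed px 1399
scene clamp (237, 327) changed px 36
side vessel (293, 270) changed px 1622
side beaker (245, 267) changed px 0
side spanner (311, 355) changed px 1621
side clamp (343, 206) changed px 2640
```

View pics/f1z.png

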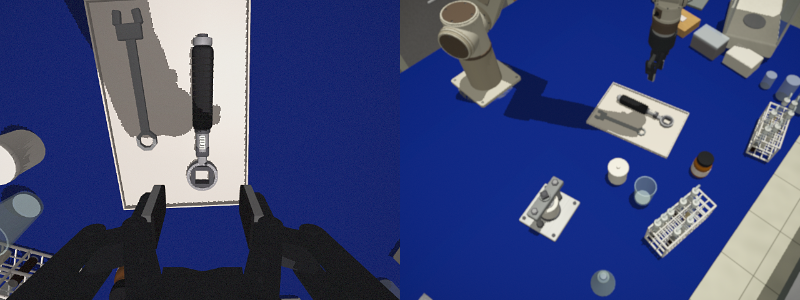

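The wrench lies flat in the tray, with its eye at (202,176) in the left half of the picture. The spanner, vessel and beaker are in place. Handing in.

```bash
python3 -c "
from workcell import bot
print(bot.job_done())"
```

```text
the job is handed in; nothing more can be done
None
```

The vessel is clamped closed, the wrench is back in the tray, and I handed the job in at about 42 s. `bot.job_done()` gives no verdict, so the result is judged from my own readings.

- **Fit and turn:** I seated the wrench's eye on the screw's collar and turned it clockwise. The drag was about 0.5 N m, and the screw came up hard after about 0.7 rad of hand travel.
- **Click:** The torque peaked at about 1.27–1.3 N m, then fell to about 1.16, 0.99 and 0.91 N m as I moved on in steps of 0.004 to 0.009 rad. I made the last 0.004 rad step on purpose, to be sure of the break-over. The fall suggests a slip of about 0.035 rad, or 0.14 mm of plunger travel against the 0.28 mm limit. I could not measure the slip directly.
- **Ease off and return:** I backed off about 0.16 rad until the torque read about zero, never clearly negative, so the screw should not have loosened. I then lifted the wrench straight off and laid it down where it came from.

**Last checks:**
- **Wrench:** it lies flat, with the grip top at the same height as before (34 mm by the camera) and pointing about 9.5°, against 9.9° at the start.
- **Vessel and beaker:** the scene view shows no change at either. The side view shows changes at the vessel and clamp; I put these down to the arm and its shadow but did not check further.
- **Spanner:** the pixel comparison was no use here because of shadow. By eye in the wrist picture it looks unmoved.
- **Gripper:** open and clear, with the wrist force at zero within noise.
- **Not checked:** I did not measure the screw's final angle with the camera.

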